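# Hang out the order tags and ring for collection

### The arm

A 7-joint arm with a two-finger parallel gripper is mounted at the origin on the work surface. World frame = base frame: x ahead of the robot, y to its left, z up, the work surface at z = 0. Lengths are in m, angles in degrees, forces in N, time in s.
With the tool pointing down it reaches from about 0.375 to 0.925 m from the base axis. Payload 3.1 kg.
Tool frame: the origin (TCP) lies at the very end of the fingers, on their centre line; the grasp point (between the pads) lies 19 mm behind it; z points along the fingers, y is the line along which they close (so a half turn about z gives the same grasp; the last joint's range is limited). The gripper opens to 85 mm and grips with 20 to 120 N. Pads are 22 mm wide; open, the fingers measure 114 mm over their backs; the gripper's body (76 mm by 85 mm) begins 54 mm behind the grasp point. The pads swing forward as they close: fully open they stand 13 mm farther back than shut.
Start: joints at [-79.63, 21.939, 2.515, 91.553, -1.026, 66.532, -2.859], TCP at [0.179, 0.625, 0.231] pointing down, gripper open.
Joint ranges: [-149.38, 149.38], [-23.57, 123.04], [-84.95, 90], [0, 143.3], [-89.99, 269.99], [3.08, 112.72], [-163.45, 163.45]. Speed limits (degrees/s): [159.86, 159.86, 180, 180, 180, 180, 180].

### API

Orientations are given as [roll, pitch, yaw] about the fixed x, y, z axes, in that order (R = Rz(yaw) Ry(pitch) Rx(roll)).
In Python, from workcell import bot gives the robot as it stands.
- The arm moves only by the tool apply_moves, never from a script. Its argument "deltas" is a list of rows, each a list of 7 numbers: the shift along the tool's x, y, z normalised to -1 to 1, where 1 is 0.4 m, then the turn, a rotation vector about the tool's x, y, z normalised to -1 to 1, where 1 is 180 degrees, then the opening, from -1 (shut) to 1 (fully open). A call has 1 to 12 rows; each row shifts and turns the commanded pose from where the row before left it, along the tool's axes as they then stand; what a row does not reach is not made up. A row lasts 1/12 s, in which the tool goes at most 41.7 mm and 7.16 degrees, less where a joint would pass 70% of its speed; a pose out of reach is approached as far as the arm can. A call with a number of a shift or a turn outside -1 to 1 is refused whole. A call with a gripper value outside its range is refused whole. The fingers move at their own pace and stop on an object; the grip force is fixed at half the most. Time passes only in rows, so rows that do not move let the fingers close. It gives the time, the measured TCP pose, the force, the opening and the grip force at its end, in the units of the state.
- bot.state(): the state, without advancing time (a new reading comes with each control period).
- bot.camera(name): name is "side" or "top" or "wrist"; returns the picture (480x640x3 uint8, red, green, blue); there is no depth.
- bot.get_calibration(name): a dict with "fx", "fy", "cx", "cy" (pixels), "k1" (the pictures are not rectified: a ray, as slopes to the right and down, at radius r is drawn at 1 + k1 r^2 times it, then the intrinsics apply), "rvec" (rotation vector, rad) and "tvec" (3), from world to camera coordinates, as OpenCV has them; the wrist camera has in their place "hand_eye" (4x4, takes a point from camera to tool coordinates, whose origin is the TCP and whose axes are the flange's). Camera axes: x right, y down, z forward; pixel columns grow to the right and rows downward; lengths in m; the calibration is good to about 2 mm. A picture is of the moment at which its call begins: read the wrist's pose just before it. get_calibration takes no time and is no camera call.
- bot.hand_in(): hands the job in; it is judged then, once.
Trained networks look in the newest picture that a camera, given by its name, has taken for a name from the list of things; names that differ only in an ending like _2 or _b are one class to them, and where a whole thing is asked for, a point or a joint stands for the part that bears it (a point fixed in the world has none). Each returns a list of dicts, best first, with "p" (0 to 1); they miss things now and then, are a little off and sometimes report something else, mostly with a low value. They report only what shows in the picture. A call takes as long as a camera call.
- bot.cut_out(name, camera): "pixels" (480x640 bool, what is visible of it) and "rect" ([left, top, width, height] in pixels, round what is visible of it).
The state is a dict: "t": time; "qpos": joint angles; "joint_velocities": joint speeds; "tau": joint torques, N m; "position": TCP position; "ee_rot": TCP orientation; "force": force on the tool from outside, world axes, zero at the start; "ft_torque": the same for the moment, N m; "finger_gap": finger opening in m; "gripper_force": force on a finger pad.
Only numpy, scipy, OpenCV 4.12 (cv2) and the standard library are available. Lean on these libraries where they do the work, as an engineer would, in place of code of your own. Each camera call takes 0.05 s, during which the arm holds its last target. There are 200 camera calls.

### The job

The orders whose tag plates stand in the rack are packed. Take an S-hook from the block for each tag plate, hook it through the hole in the plate, and hang each plate by its own S-hook on the rail, side by side and not overlapping. When all of them hang there and you have let go, press the counter bell's plunger right down to its stop and let it come up again. Leave the carton, the red bin and the cardboard roll where they are.

Things in the scene. Friction and masses are not known exactly. Their poses are not given: they have to be found in the camera images.
- tag0: Aluminium tag plate, 100 tall x 70 wide x 4 thick, about 78 g, with one round 30 mm hole through it near the top. At the start it stands upright, loose by about 1 mm, in a bay of the rack's groove. Origin: middle of its lower edge, in the middle of the thickness; z up along the plate, y along its width, x through its thickness (normal to its faces; both faces are alike). Absent in some runs.
- tag0_hole (a point): Centre of the 30 mm hole in tag0, 73 above its lower edge and 27 below its upper edge (12 mm of metal above the hole).
- tag1: Aluminium tag plate, 115 tall x 70 wide x 4 thick, about 90 g, with one round 30 mm hole through it near the top. At the start it stands upright, loose by about 1 mm, in a bay of the rack's groove. Origin: middle of its lower edge, in the middle of the thickness; z up along the plate, y along its width, x through its thickness (normal to its faces; both faces are alike). Absent in some runs.
- tag1_hole (a point): Centre of the 30 mm hole in tag1, 88 above its lower edge and 27 below its upper edge (12 mm of metal above the hole).
- tag2: Aluminium tag plate, 130 tall x 70 wide x 4 thick, about 102 g, with one round 30 mm hole through it near the top. At the start it stands upright, loose by about 1 mm, in a bay of the rack's groove. Origin: middle of its lower edge, in the middle of the thickness; z up along the plate, y along its width, x through its thickness (normal to its faces; both faces are alike). Absent in some runs.
- tag2_hole (a point): Centre of the 30 mm hole in tag2, 103 above its lower edge and 27 below its upper edge (12 mm of metal above the hole).
- hook0: Steel S-hook, 118 tall, 100 g, upright in a slot of the block at first. Origin: middle of the shank's foot; z up, x in the hook's plane, y across it. Shank: straight bar 12 (x) by 8 (y), z = 0 to 98. Lower hook on the -x side (point low), upper on +x (point bar). Best gripped from above at x = -4, z = 78, fingers closing along y: then pads stay clear of the rail bar.
- hook0_low (a point): Seat of hook0's lower hook, where a plate's hole edge rests: x = -12, z = 6. A 6 mm round bar runs from the foot to x = -22, then turns up to a tip (x = -25.5 to -18.5) whose top is 18 above the foot; the gap between tip and shank is 12 wide, x = -18 to -6. Held upright, the tip passes through the hole sideways.
- hook0_bar (a point): Where the centre of the 10 mm rail bar comes to lie in hook0's upper hook: x = 18, z = 105. This is an 8 mm round bar bent in a half circle about x = 18, z = 96, inner radius 14, open downwards 26 wide; its end, x = 32 to 42, comes down to z = 85. A loaded hook let go on the bar swings 15 to 20 degrees to hang balanced.
- hook1: Steel S-hook, 118 tall, 100 g, upright in a slot of the block at first. Origin: middle of the shank's foot; z up, x in the hook's plane, y across it. Shank: straight bar 12 (x) by 8 (y), z = 0 to 98. Lower hook on the -x side (point low), upper on +x (point bar). Best gripped from above at x = -4, z = 78, fingers closing along y: then pads stay clear of the rail bar.
- hook1_low (a point): Seat of hook1's lower hook, where a plate's hole edge rests: x = -12, z = 6. A 6 mm round bar runs from the foot to x = -22, then turns up to a tip (x = -25.5 to -18.5) whose top is 18 above the foot; the gap between tip and shank is 12 wide, x = -18 to -6. Held upright, the tip passes through the hole sideways.
- hook1_bar (a point): Where the centre of the 10 mm rail bar comes to lie in hook1's upper hook: x = 18, z = 105. This is an 8 mm round bar bent in a half circle about x = 18, z = 96, inner radius 14, open downwards 26 wide; its end, x = 32 to 42, comes down to z = 85. A loaded hook let go on the bar swings 15 to 20 degrees to hang balanced.
- hook2: Steel S-hook, 118 tall, 100 g, upright in a slot of the block at first. Origin: middle of the shank's foot; z up, x in the hook's plane, y across it. Shank: straight bar 12 (x) by 8 (y), z = 0 to 98. Lower hook on the -x side (point low), upper on +x (point bar). Best gripped from above at x = -4, z = 78, fingers closing along y: then pads stay clear of the rail bar.
- hook2_low (a point): Seat of hook2's lower hook, where a plate's hole edge rests: x = -12, z = 6. A 6 mm round bar runs from the foot to x = -22, then turns up to a tip (x = -25.5 to -18.5) whose top is 18 above the foot; the gap between tip and shank is 12 wide, x = -18 to -6. Held upright, the tip passes through the hole sideways.
- hook2_bar (a point): Where the centre of the 10 mm rail bar comes to lie in hook2's upper hook: x = 18, z = 105. This is an 8 mm round bar bent in a half circle about x = 18, z = 96, inner radius 14, open downwards 26 wide; its end, x = 32 to 42, comes down to z = 85. A loaded hook let go on the bar swings 15 to 20 degrees to hang balanced.
- rack: Plywood rack for tag plates, loose on the bench, 1.6 kg: foot 90 (x) x 290 (y) x 10 with two strips 14 thick on it, up to 45 high, that form a groove 5.5 wide, 35 deep and along y, divided into three bays 72 wide at y = -90, 0 and +90; the floor of the groove is 10 above the bench. Origin: centre of the underside. Its x axis points roughly away from the robot.
- block: Wooden hook block, fixed, 176 along its y, 64 along its x, 33 high, with three slots 9.4 wide and 25 deep, 60 apart along y, floor 8 above the bench; each holds one S-hook. Origin on the underside, under the shank of the middle hook. Its y axis lies roughly along the line from the robot.
- rail: Hanging rail, fixed: a level steel bar 10 in diameter, 360 long along its y axis, centre line 270 above the bench, on two posts 14 in diameter at its ends (y = -180 and +180) with round feet 70 in diameter. Origin on the bench under the middle of the bar. Its x axis points roughly away from the robot.
- bell: Steel counter bell, loose, 0.5 kg, dome 90 in diameter and 46 high with a plunger on top. Origin: centre of the underside, z up.
- bell_top (a point): Centre of the top of the bell's plunger head, a disc 28 in diameter, 72 above the bench when up; it moves down with the head.
- plunger (a joint): Travel of the bell's plunger in m: 0 up, 0.010 down on its stop. A spring pushes it up with 1 N at the top and 6 N at the stop.
- carton: Bystander: closed cardboard box 100 x 160 x 60. Origin: centre of the underside.
- red_bin: Bystander: open red plastic bin 100 x 150 x 60. Origin: centre of the underside.
- tape_roll: Bystander: empty cardboard roll core 70 in diameter, 50 high. Origin: centre of the underside.

How it is judged:
By the outcome, as a careful person would: the job done as asked, in the order asked, and still so for the second after the job is handed in, with the robot touching nothing.
Of tag0, tag1, tag2 only 2 to 3 are there at a start; the rules pass over those that are not, and their reading is None.
At some moment in a run one of bell, rack may be knocked a few centimetres aside while the robot is not near it.
It also fails if it takes over 210 s, if anything falls off the work surface, if the arm or the gripper's body presses on something with over 40 N, if the wrist force passes 120 N, or if a joint passes its speed limit or range.

## Working session

There is one attempt and no reset: what is moved stays moved. The work goes in short steps, Python scripts to look and compute and a tool call to move; the robot and the scene stay as the last step left them, time stands still between calls to the robot, and variables do not carry over. Pictures are saved under pics/ and viewed, at most 14 in all, crops included, and the job is handed in when it is done.

Besides the shell and the picture viewer there is one more tool, called after "Request:" as name([rows], argument=value, ...), one row to a line, values as JSON. apply_moves: Moves the arm, as the interface text tells. Scaled input: -1 to 1 covers 0.4 m each way for a shift and 180 degrees each way for a turn. Its arguments: {"type":"object","properties":{"deltas":{"type":"array","items":{"type":"array","items":{"type":"number"}}}},"required":["deltas"]}

```bash
ls; mkdir -p pics; python3 - <<'E'
from workcell import bot
import cv2,numpy as np
s=bot.state();print({k:np.round(s[k],3).tolist() for k in s})
ims=[]
for c in ["side","top","wrist"]:
    im=bot.camera(c);cv2.imwrite(f"pics/{c}0.png",im[:,:,::-1]);print(c,bot.get_calibration(c))
E
```

```text
pics
{'t': 0.0, 'qpos': [-79.628, 21.995, 2.51, 91.65, -1.026, 66.532, -2.859], 'joint_velocities': [-0.011, -0.01, -0.044, -0.049, -0.126, 0.007, -0.014], 'tau': [0.0, -43.348, 1.025, -24.951, 0.011, 0.012, -0.0], 'position': [0.179, 0.624, 0.23], 'ee_rot': [-179.846, 0.007, 164.03], 'force': [0.052, -0.721, -0.531], 'ft_torque': [0.051, -0.017, 0.006], 'gripper_force': 0.0, 'finger_gap': 0.085}
side {'fx': 459.2043272426695, 'fy': 459.2043272426695, 'cx': 321.14184059686914, 'cy': 225.93243258332367, 'k1': -0.11144019012507167, 'rvec': array([ 2.27521938, -0.8319535 ,  0.32453766]), 'tvec': array([-0.40589603,  0.32805944,  0.99914819])}
top {'fx': 493.790887659215, 'fy': 493.790887659215, 'cx': 311.92440855251925, 'cy': 239.0541858934527, 'k1': -0.056160221443817895, 'rvec': array([ 2.13275323, -2.12887061,  0.18140337]), 'tvec': array([0.01415135, 0.51030526, 1.14769301])}
wrist {'fx': 378.91425318264, 'fy': 378.91425318264, 'cx': 315.42881724558157, 'cy': 235.90963440888893, 'k1': -0.022041223105313094, 'hand_eye': array([[-6.21360916e-04, -9.63004554e-01, -2.69484403e-01,
         6.90364537e-02],
       [ 9.99999754e-01, -6.86239277e-04,  1.46542007e-04,
         1.00459626e-03],
       [-3.26051401e-04, -2.69484245e-01,  9.63004743e-01,
        -1.43343442e-01],
       [ 0.00000000e+00,  0.00000000e+00,  0.00000000e+00,
         1.00000000e+00]])}
```

View pics/side0.png

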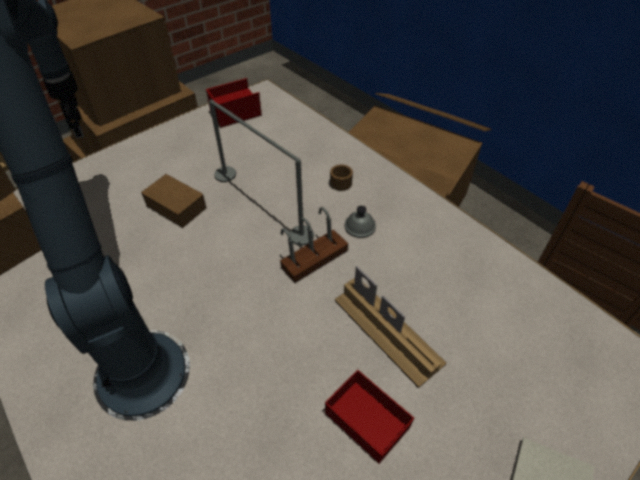

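View pics/top0.png

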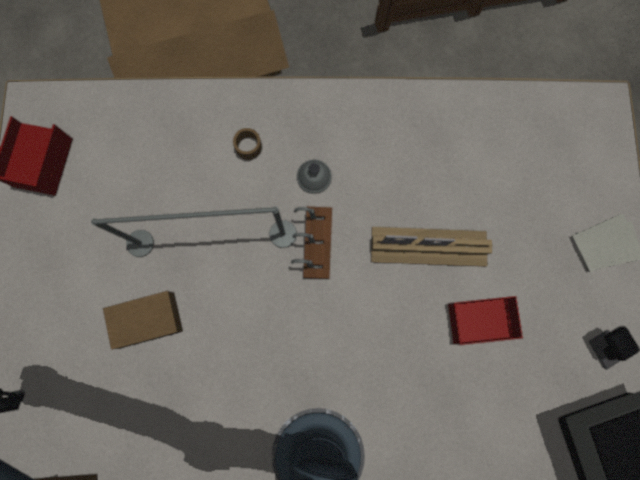

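Two tags (left and middle bays), three hooks, the bell at top (313,173), block at (317,243), rack at (431,247), and rail feet at (140,243) and (283,234). I'll turn these into positions.

```bash
cat > h.py <<'E'
import numpy as np,cv2
from scipy.spatial.transform import Rotation as R
from workcell import bot
def pose(s=None):
    s=s or bot.state();T=np.eye(4);T[:3,:3]=R.from_euler('xyz',s['ee_rot'],degrees=True).as_matrix();T[:3,3]=s['position'];return T
def ext(n,T=None):
    c=bot.get_calibration(n)
    if n=='wrist': return np.linalg.inv((pose() if T is None else T)@c['hand_eye'])
    E=np.eye(4);E[:3,:3]=cv2.Rodrigues(c['rvec'])[0];E[:3,3]=c['tvec'];return E
def K(n):
    c=bot.get_calibration(n);return np.array([[c['fx'],0,c['cx']],[0,c['fy'],c['cy']],[0,0,1.]]),np.array([c['k1'],0,0,0,0.])
def proj(n,P,T=None):
    E=ext(n,T);k,d=K(n);return cv2.projectPoints(np.float64(P).reshape(-1,3),cv2.Rodrigues(E[:3,:3])[0],E[:3,3],k,d)[0][:,0]
def ray(n,uv,T=None):
    E=np.linalg.inv(ext(n,T));k,d=K(n);q=cv2.undistortPoints(np.float64(uv).reshape(-1,1,2),k,d)[:,0]
    return E[:3,3],np.c_[q,np.ones(len(q))]@E[:3,:3].T
def onz(n,uv,z,T=None):
    o,r=ray(n,uv,T);return o+r*((z-o[2])/r[:,2])[:,None]
def tri(obs):
    A=np.zeros((3,3));b=np.zeros(3)
    for n,uv,T in obs:
        o,r=ray(n,uv,T);r=r[0]/np.linalg.norm(r[0]);M=np.eye(3)-np.outer(r,r);A+=M;b+=M@o
    return np.linalg.solve(A,b)
def find(n,c):
    return bot.cut_out(n,c)
def save(n,name):
    im=bot.camera(n);cv2.imwrite(f"pics/{name}.png",im[:,:,::-1]);return im
E
python3 - <<'E'
from h import *
for c in ['top','side']:
    bot.camera(c)
    for n in ['tag0','tag1','tag2','rack','block','rail','bell','bell_top','hook0','hook1','hook2']:
        for d in find(n,c)[:3]:
            m=d['pixels'];y,x=np.nonzero(m);b=cv2.minAreaRect(np.c_[x,y].astype(np.float32))
            print(c,n,round(d['p'],2),d['rect'],np.round([x.mean(),y.mean()],1),[np.round(v,1) for v in b])
bar=onz('top',[[94,221],[278,209]],.27);print('bar',bar)
print('feet',onz('top',[[140,243],[283,234]],0))
print('hooks',onz('top',[[316,214],[316,240],[316,266]],.1),'block',onz('top',[[317,243]],.033))
print('bell',onz('top',[[313,173]],.07),'rack',onz('top',[[431,247]],.045))
E
```

```text
top tag0 0.74 [378.3, 236.3, 40.2, 8.6] [398.6 239.8] [array([398.5, 240. ]), array([ 8., 35.]), np.float64(90.0)]
top tag0 0.48 [419.6, 242.7, 36.3, 2.6] [436.4 241.9] [array([436., 242.]), array([ 6., 34.]), np.float64(90.0)]
top tag1 0.74 [378.3, 236.3, 40.2, 8.6] [398.6 239.8] [array([398.5, 240. ]), array([ 8., 35.]), np.float64(90.0)]
top tag1 0.48 [419.6, 242.7, 36.3, 2.6] [436.4 241.9] [array([436., 242.]), array([ 6., 34.]), np.float64(90.0)]
top tag2 0.74 [378.3, 236.3, 40.2, 8.6] [398.6 239.8] [array([398.5, 240. ]), array([ 8., 35.]), np.float64(90.0)]
top tag2 0.48 [419.6, 242.7, 36.3, 2.6] [436.4 241.9] [array([436., 242.]), array([ 6., 34.]), np.float64(90.0)]
top rack 0.83 [371.1, 229.4, 121.0, 36.4] [431. 247.] [array([430.8, 246.2]), array([120.6,  36. ]), np.float64(1.5)]
top rack 0.35 [418.1, 243.8, 36.2, 2.4] [435.6 241.9] [array([435.5, 242. ]), array([ 6., 33.]), np.float64(90.0)]
top block 0.68 [305.2, 209.5, 28.7, 71.1] [318.2 243.6] [array([317. , 242.8]), array([26.2, 72.4]), np.float64(2.3)]
top rail 0.89 [88.0, 208.9, 207.2, 52.3] [193.3 227.5] [array([19
[... 2862 characters left out ...]
rray([289.8, 244. ]), array([35.5,  8.1]), np.float64(69.7)]
side hook2 0.58 [302.3, 219.0, 10.0, 32.2] [309.5 234. ] [array([309.1, 233.4]), array([33.8,  7.2]), np.float64(70.9)]
side hook2 0.46 [318.8, 206.7, 14.0, 29.7] [327.2 221.5] [array([327.2, 222. ]), array([32.9,  8.5]), np.float64(71.6)]
bar [[0.50671964 0.44728504 0.27      ]
 [0.5310646  0.081581   0.27      ]]
feet [[0.50708926 0.44823176 0.        ]
 [0.53064858 0.08776249 0.        ]]
hooks [[0.55953245 0.00563078 0.1       ]
 [0.49836566 0.00559784 0.1       ]
 [0.43830382 0.0055626  0.1       ]] block [[0.50245646 0.00273913 0.033     ]]
bell [[0.66788158 0.01274565 0.07      ]] rack [[ 0.49112929 -0.27208336  0.045     ]]
```

```bash
cat >> h.py <<'E'
def Rt(yaw): return R.from_euler('xyz',[180,0,yaw],degrees=True)
def plan(*legs,g):
    """legs: (x,y,z,yaw); prints, per leg, rows of equal steps in move units"""
    T=pose();p=T[:3,3];r=R.from_matrix(T[:3,:3])
    for l in legs:
        q=np.array(l[:3]);e=(r.inv()*Rt(l[3])).as_rotvec()
        n=max(1,int(np.ceil(max(np.linalg.norm(q-p)/.036,np.rad2deg(np.linalg.norm(e))/6.5))))
        rows=[]
        for k in range(n):
            d=r.inv().apply((q-p)/(n-k));w=(r.inv()*Rt(l[3])).as_rotvec()/(n-k)
            row=np.r_[np.round(d/.4,3),np.round(w/np.pi,3)]+0.
            rows.append(row.tolist()+[g]);p=p+r.apply(row[:3]*.4);r=r*R.from_rotvec(row[3:]*np.pi)
        print(n,*rows,sep='\n')
E
python3 -c "
from h import *
plan((.179,.6,.36,164),(.47,.0,.36,90),(.43,.0,.26,90),g=-0.06)"
```

```text
4
[-0.004, -0.015, -0.08, 0.0, 0.0, 0.0, -0.06]
[-0.004, -0.015, -0.081, 0.0, 0.0, 0.0, -0.06]
[-0.005, -0.015, -0.08, 0.0, 0.0, 0.0, -0.06]
[-0.004, -0.015, -0.081, 0.0, 0.0, 0.0, -0.06]
19
[-0.059, -0.065, 0.0, 0.0, 0.0, 0.022, -0.06]
[-0.063, -0.061, 0.0, 0.0, 0.0, 0.022, -0.06]
[-0.067, -0.057, 0.0, 0.0, 0.0, 0.022, -0.06]
[-0.071, -0.052, 0.0, 0.0, 0.0, 0.022, -0.06]
[-0.074, -0.047, 0.0, 0.0, 0.0, 0.022, -0.06]
[-0.077, -0.042, 0.0, 0.0, 0.0, 0.022, -0.06]
[-0.08, -0.036, 0.0, 0.0, 0.0, 0.021, -0.06]
[-0.082, -0.031, 0.0, 0.0, 0.0, 0.022, -0.06]
[-0.084, -0.025, 0.0, 0.0, 0.0, 0.021, -0.06]
[-0.086, -0.02, 0.0, 0.0, 0.0, 0.022, -0.06]
[-0.087, -0.014, 0.0, 0.0, 0.0, 0.021, -0.06]
[-0.087, -0.008, 0.0, 0.0, 0.0, 0.022, -0.06]
[-0.088, -0.002, 0.0, 0.0, 0.0, 0.021, -0.06]
[-0.088, 0.004, 0.0, 0.0, 0.0, 0.022, -0.06]
[-0.087, 0.01, 0.0, 0.0, 0.0, 0.021, -0.06]
[-0.086, 0.016, 0.0, 0.0, 0.0, 0.022, -0.06]
[-0.085, 0.022, 0.0, 0.0, 0.0, 0.021, -0.06]
[-0.083, 0.027, 0.0, 0.0, 0.0, 0.022, -0.06]
[-0.081, 0.033, 0.0, 0.0, 0.0, 0.021, -0.06]
3
[0.0, -0.033, 0.083, 0.0, 0.0, 0.0, -0.06]
[0.0, -0.033, 0.084, 0.0, 0.0, 0.0, -0.06]
[0.0, -0.034, 0.083, 0.0, 0.0, 0.0, -0.06]
```

Request:
apply_moves([
  [-0.004,-0.015,-0.08,0,0,0,-0.06],
  [-0.004,-0.015,-0.08,0,0,0,-0.06],
  [-0.004,-0.015,-0.08,0,0,0,-0.06],
  [-0.004,-0.015,-0.08,0,0,0,-0.06],
  [-0.059,-0.065,0,0,0,0.022,-0.06],
  [-0.063,-0.061,0,0,0,0.022,-0.06],
  [-0.067,-0.057,0,0,0,0.022,-0.06],
  [-0.071,-0.052,0,0,0,0.022,-0.06],
  [-0.074,-0.047,0,0,0,0.022,-0.06],
  [-0.077,-0.042,0,0,0,0.022,-0.06],
  [-0.08,-0.036,0,0,0,0.021,-0.06],
  [-0.082,-0.031,0,0,0,0.022,-0.06],
])

```text
t: 2.35
position: [0.3016, 0.3456, 0.3595]
ee_rot: [180.0, -0.0, 132.3]
force: [0.4, 0.9, -1.2]
finger_gap: 0.0399
gripper_force: 0.0
```

Request:
apply_moves([
  [-0.084,-0.025,0,0,0,0.021,-0.06],
  [-0.086,-0.02,0,0,0,0.022,-0.06],
  [-0.087,-0.014,0,0,0,0.021,-0.06],
  [-0.087,-0.008,0,0,0,0.022,-0.06],
  [-0.088,-0.002,0,0,0,0.021,-0.06],
  [-0.088,0.004,0,0,0,0.022,-0.06],
  [-0.087,0.01,0,0,0,0.021,-0.06],
  [-0.086,0.016,0,0,0,0.022,-0.06],
  [-0.085,0.022,0,0,0,0.021,-0.06],
  [-0.083,0.027,0,0,0,0.022,-0.06],
  [-0.081,0.033,0,0,0,0.021,-0.06],
  [0,0,0,0,0,0,-0.06],
])

```text
t: 3.35
position: [0.4714, -0.0086, 0.3601]
ee_rot: [179.8, 0.2, 89.2]
force: [-0.6, -1.2, 0.0]
finger_gap: 0.0401
gripper_force: 0.0
```

```bash
python3 - <<'E'
from h import *
s=bot.state();print(s['position'],s['ee_rot'],s['finger_gap'],s['qpos'])
save('wrist','w1')
E
```

```text
[ 0.47141281 -0.00864696  0.36010771] [1.79822652e+02 1.61319305e-01 8.91856444e+01] 0.040054743499898855 [-46.3900409   -6.54650925  39.64500515 106.87479041   4.45176511
  78.05569765  -8.65480815]
```

View pics/w1.png

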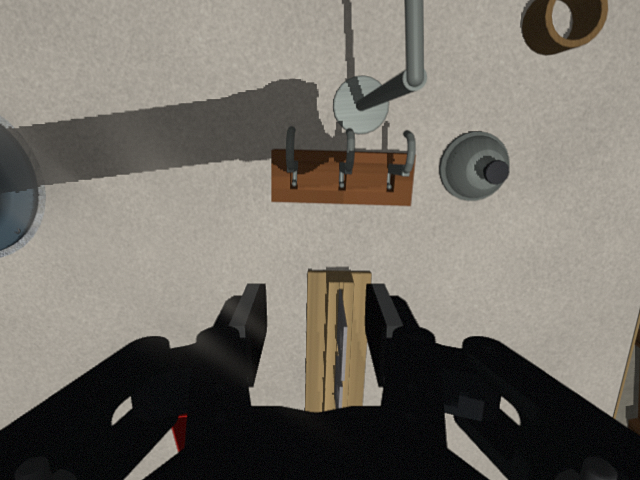

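The three hooks have their upper bends at (290,130), (350,130) and (410,135), with shanks at about row 185, so hook x points to +Y. I'll fit the block pose by rendering the hook shape onto the picture.

```bash
cat >> h.py <<'E'
from scipy.optimize import minimize
def hookpts(P):
    """closed outline pieces (bars as (a,b,radius)) of a hook at 4x4 pose P"""
    a=np.linspace(np.pi,0,13);arc=np.c_[18+18*np.cos(a),0*a,96+18*np.sin(a)]
    c=np.vstack([[[0,0,0],[0,0,96]],arc,[[36,0,89]]])
    low=np.array([[0,0,3],[-22,0,3],[-22,0,15.]])
    return [(np.c_[q/1000,np.ones(len(q))]@P.T)[:,:3] for q in (c,low)]
def Pz(x,y,z,yaw):
    T=np.eye(4);T[:3,:3]=R.from_euler('z',yaw,degrees=True).as_matrix();T[:3,3]=x,y,z;return T
def render(cam,hooks,T,wid=.009):
    im=np.zeros((480,640),np.uint8);f=K(cam)[0][0,0];E=ext(cam,T)
    for P in hooks:
        for q,w in zip(hookpts(P),(wid,.006)):
            uv=proj(cam,q,T);z=(q@E[:3,:3].T+E[:3,3])[:,2]
            for i in range(len(uv)-1):
                cv2.line(im,*[tuple(int(v) for v in np.round(u*16)) for u in uv[i:i+2]],255,max(1,int(round(f*w/z[i]))),cv2.LINE_AA,4)
    return im/255.
E
python3 - <<'E'
from h import *
T=pose();im=bot.camera('wrist').astype(int)
hk=bot.cut_out('hook0','wrist');bl=bot.cut_out('block','wrist')
print([(round(d['p'],2),d['rect']) for d in hk+bl])
M=np.zeros((480,640))
for d in hk:
    if d['p']>.4:M=np.maximum(M,d['pixels'])
ks=cv2.GaussianBlur(M.astype(np.float32),(0,0),1.5)
def hs(v): 
    B=Pz(v[0],v[1],.008,v[2]);o=[]
    for k in(-1,0,1):
        P=B.copy();P[:3,3]+=B[:3,1]*.06*k;o.append(P)
    return o
def cost(v): 
    r=cv2.GaussianBlur(render('wrist',hs(v),T),(0,0),1.5);r[im.shape[0]:]=0
    return ((r-ks)**2).sum()
best=None
for x0 in(.49,.5,.51):
  for y0 in(-.01,.0,.01):
    v=np.array([x0,y0,89.]);m=minimize(cost,v,method='Nelder-Mead',options=dict(initial_simplex=[v,v+[.008,0,0],v+[0,.008,0],v+[0,0,4]],xatol=1e-4))
    if best is None or m.fun<best.fun:best=m
print(best.x,best.fun,M.sum())
out=bot.camera('wrist')[:,:,::-1].copy();r=render('wrist',hs(best.x),T)
out[cv2.Canny((r*255).astype(np.uint8),50,150)>0]=(0,255,0)
c=cv2.resize(out[90:220,250:430],None,fx=4,fy=4);cv2.imwrite('pics/fit1.png',c)
# dark spots & block top corners
if bl:
    y,x=np.nonzero(bl[0]['pixels']);b=cv2.boxPoints(cv2.minAreaRect(np.c_[x,y].astype(np.float32)));print(onz('wrist',b,.033,T))
E
```

```text
[(0.84, [389.4, 137.9, 28.5, 52.9]), (0.7, [338.6, 136.3, 19.9, 53.1]), (0.63, [285.5, 132.4, 13.0, 57.1]), (0.33, [340.1, 292.7, 6.6, 89.8]), (0.57, [270.7, 152.5, 142.3, 59.3])]Traceback (most recent call last):
  File "<stdin>", line 20, in <module>
    res = _minimize_neldermead(fun, x0, args, callback, bounds=bounds,
                               **options)
    fsim[k] = func(sim[k])
              ~~~~^^^^^^^^
    fx = function(np.copy(x), *(wrapper_args + args))
  File "<stdin>", line 15, in cost
  File "h.py", line 54, in render
    uv=proj(cam,q,T);z=(q@E[:3,:3].T+E[:3,3])[:,2]
  File "h.py", line 13, in proj
    E=ext(n,T);k,d=K(n);return cv2.projectPoints(np.float64(P).reshape(-1,3),cv2.Rodrigues(E[:3,:3])[0],E[:3,3],k,d)[0][:,0]
                               ~~~~~~~~~~~~~~~~~^^^^^^^^^^^^^^^^^^^^^^^^^^^^^^^^^^^^^^^^^^^^^^^^^^^^^^^^^^^^^^^^^^^^
cv2.error: OpenCV(4.12.0) /io/opencv/modules/calib3d/src/calibration_base.cpp:1490: error: (-215:Assertion failed) npoints >= 0 && (depth == CV_32F || depth == CV_64F) in function 'projectPoints'
```

```bash
sed -i 's/np.float64(P).reshape/np.ascontiguousarray(P,float).reshape/; s/np.float64(uv).reshape/np.ascontiguousarray(uv,float).reshape/' h.py
cat > fit1.py <<'E'
from h import *
T=pose();im=bot.camera('wrist')
hk=bot.cut_out('hook0','wrist');bl=bot.cut_out('block','wrist')
M=np.zeros((480,640))
for d in hk:
    if d['p']>.4:M=np.maximum(M,d['pixels'])
ks=cv2.GaussianBlur(M.astype(np.float32),(0,0),1.5)
def hs(v): 
    B=Pz(v[0],v[1],.008,v[2]);o=[]
    for k in(-1,0,1):
        P=B.copy();P[:3,3]+=B[:3,1]*.06*k;o.append(P)
    return o
def cost(v): return ((cv2.GaussianBlur(render('wrist',hs(v),T),(0,0),1.5)-ks)**2).sum()
best=None
for x0 in(.49,.5,.51):
  for y0 in(-.01,.0,.01):
    v=np.array([x0,y0,89.]);m=minimize(cost,v,method='Nelder-Mead',options=dict(initial_simplex=[v,v+[.008,0,0],v+[0,.008,0],v+[0,0,4]],xatol=1e-4))
    if best is None or m.fun<best.fun:best=m
print(best.x,best.fun,M.sum(),[p[:2,3] for p in hs(best.x)])
out=im[:,:,::-1].copy();r=render('wrist',hs(best.x),T)
out[cv2.Canny((r*255).astype(np.uint8),50,150)>0]=(0,255,0)
cv2.imwrite('pics/fit1.png',cv2.resize(out[100:220,250:430],None,fx=4,fy=4))
if bl:
    y,x=np.nonzero(bl[0]['pixels']);b=cv2.boxPoints(cv2.minAreaRect(np.c_[x,y].astype(np.float32)));print(onz('wrist',b,.033,T))
E
python3 fit1.py
```

```text
Traceback (most recent call last):
  File "fit1.py", line 17, in <module>
    v=np.array([x0,y0,89.]);m=minimize(cost,v,method='Nelder-Mead',options=dict(initial_simplex=[v,v+[.008,0,0],v+[0,.008,0],v+[0,0,4]],xatol=1e-4))
                              ~~~~~~~~^^^^^^^^^^^^^^^^^^^^^^^^^^^^^^^^^^^^^^^^^^^^^^^^^^^^^^^^^^^^^^^^^^^^^^^^^^^^^^^^^^^^^^^^^^^^^^^^^^^^^^^^^^^^^^
  File "fit1.py", line 13, in cost
    def cost(v): return ((cv2.GaussianBlur(render('wrist',hs(v),T),(0,0),1.5)-ks)**2).sum()
                                           ~~~~~~^^^^^^^^^^^^^^^^^
  File "h.py", line 54, in render
    uv=proj(cam,q,T);z=(q@E[:3,:3].T+E[:3,3])[:,2]
  File "h.py", line 13, in proj
    E=ext(n,T);k,d=K(n);return cv2.projectPoints(np.ascontiguousarray(P,float).reshape(-1,3),cv2.Rodrigues(E[:3,:3])[0],E[:3,3],k,d)[0][:,0]
                   ~^^^
  File "h.py", line 11, in K
    c=bot.get_calibration(n);return np.array([[c['fx'],0,c['cx']],[0,c['fy'],c['cy']],[0,0,1.]]),np.array([c['k1'],0,0,0,0.])
ValueError: time passes only in moves, steps and waits
```

```bash
sed -i 's/bot.get_calibration(/cal(/; s/^def pose/import functools\ncal=functools.cache(bot.get_calibration)\ndef pose/' h.py; sed -n 1,12p h.py
python3 fit1.py
```

```text
import numpy as np,cv2
from scipy.spatial.transform import Rotation as R
from workcell import bot
import functools
cal=functools.cache(bot.get_calibration)
def pose(s=None):
    s=s or bot.state();T=np.eye(4);T[:3,:3]=R.from_euler('xyz',s['ee_rot'],degrees=True).as_matrix();T[:3,3]=s['position'];return T
def ext(n,T=None):
    c=cal(n)
    if n=='wrist': return np.linalg.inv((pose() if T is None else T)@c['hand_eye'])
    E=np.eye(4);E[:3,:3]=cv2.Rodrigues(c['rvec'])[0];E[:3,3]=c['tvec'];return E
def K(n):
[5.06235298e-01 1.88342170e-02 8.73174778e+01] 240.159516101534 1511.0 [array([0.56616955, 0.01602611]), array([0.5062353 , 0.01883422]), array([0.44630105, 0.02164232])]
[[ 0.41368636 -0.02672435  0.033     ]
 [ 0.41930096  0.04150398  0.033     ]
 [ 0.5938509   0.03251799  0.033     ]
 [ 0.59505835 -0.03653116  0.033     ]]
```

View pics/fit1.png

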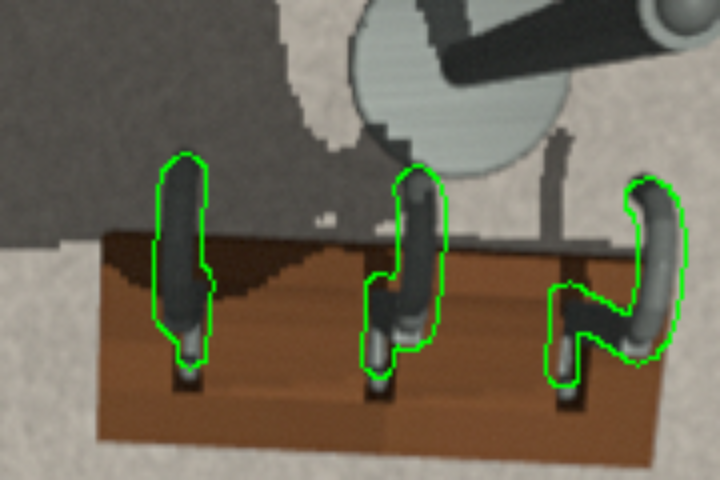

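The outline lies on the hooks to within 2 px. I'll take the near hook at about (0.447, 0.016).

```bash
python3 -c "
from h import *
plan((.447,.016,.2,87.2),(.447,.016,.067,87.2),g=-0.06)"
```

```text
5
[0.008, -0.011, 0.08, 0.0, 0.0, 0.003, -0.06]
[0.007, -0.011, 0.08, 0.0, 0.0, 0.003, -0.06]
[0.007, -0.011, 0.079, 0.0, 0.0, 0.004, -0.06]
[0.007, -0.012, 0.08, 0.0, 0.0, 0.003, -0.06]
[0.008, -0.011, 0.079, 0.0, 0.0, 0.004, -0.06]
4
[0.0, 0.0, 0.083, 0.0, 0.0, 0.0, -0.06]
[0.0, 0.0, 0.083, 0.0, 0.0, 0.0, -0.06]
[0.0, 0.0, 0.083, 0.0, 0.0, 0.0, -0.06]
[0.0, 0.0, 0.084, 0.0, 0.0, 0.0, -0.06]
```

Request:
apply_moves([
  [0.008,-0.011,0.08,0,0,0.003,-0.06],
  [0.007,-0.011,0.08,0,0,0.003,-0.06],
  [0.007,-0.011,0.08,0,0,0.004,-0.06],
  [0.007,-0.011,0.08,0,0,0.003,-0.06],
  [0.008,-0.011,0.08,0,0,0.004,-0.06],
  [0,0,0,0,0,0,-0.06],
  [0,0,0,0,0,0,-0.06],
])

```text
t: 4.43
position: [0.4462, 0.0153, 0.1983]
ee_rot: [-179.8, 0.1, 87.1]
force: [0.8, -0.4, 0.5]
finger_gap: 0.0403
gripper_force: 0.0
```

```bash
python3 - <<'E'
from h import *
plan((.447,.016,.067,87.2),g=-0.06)
T=pose();im=save('wrist','w2');
out=im[:,:,::-1].copy()
r=render('wrist',[Pz(.447,.020,.008,87.2),Pz(.507,.0175,.008,87.2)],T)
out[cv2.Canny((r*255).astype(np.uint8),50,150)>0]=(0,255,0);cv2.imwrite('pics/w2.png',out)
E
```

```text
4
[0.001, 0.001, 0.082, 0.0, 0.0, 0.0, -0.06]
[0.001, 0.001, 0.082, 0.0, 0.0, 0.0, -0.06]
[0.0, 0.001, 0.082, -0.001, 0.0, 0.0, -0.06]
[0.001, 0.0, 0.082, 0.0, 0.001, -0.001, -0.06]
```

View pics/w2.png

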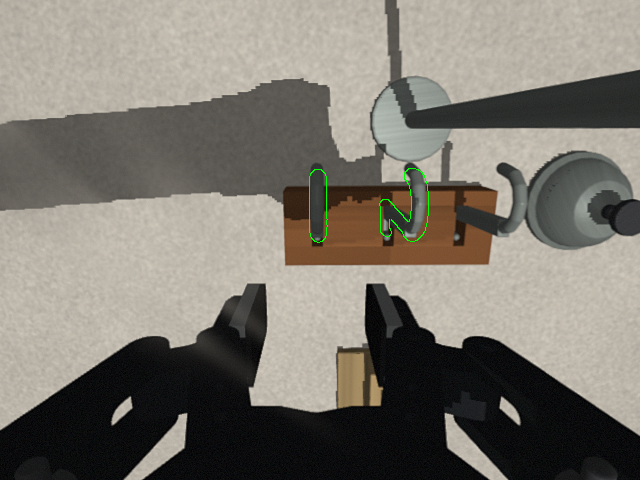

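The outline sits on the near hook (shank foot at (318,240)). I'll go down and grip.

Request:
apply_moves([
  [0.001,0.001,0.07,0,0,0,-0.06],
  [0.001,0.001,0.07,0,0,0,-0.06],
  [0.001,0.001,0.07,0,0,0,-0.06],
  [0,0,0.06,0,0,0,-0.06],
  [0,0,0.058,0,0,0,-0.06],
  [0,0,0,0,0,0,-1],
  [0,0,0,0,0,0,-1],
  [0,0,0,0,0,0,-1],
  [0,0,0,0,0,0,-1],
  [0,0,0,0,0,0,-1],
])

```text
t: 5.32
position: [0.4481, 0.0168, 0.0697]
ee_rot: [-179.8, -0.1, 87.0]
force: [-5.8, 0.7, 5.7]
finger_gap: 0.0072
gripper_force: 59.4
```

```bash
python3 - <<'E'
from h import *
s=bot.state();print(s['position'],s['ee_rot'],s['finger_gap'],s['gripper_force'],s['force'])
plan((.447,.016,.26,87.2),(.5,-.10,.26,0),(.5,-.16,.26,0),g=-1)
E
```

```text
[0.44805621 0.01678136 0.06968837] [-1.79842672e+02 -1.18713656e-01  8.70064510e+01] 0.007176499135910555 59.38675353303552 [-5.77973669  0.71812893  5.68242558]
6
[0.0, -0.001, -0.079, 0.0, 0.0, 0.0, -1]
[0.0, -0.001, -0.079, 0.0, 0.0, 0.0, -1]
[0.0, 0.0, -0.079, 0.0, 0.0, 0.0, -1]
[0.0, -0.001, -0.08, 0.0, 0.0, 0.0, -1]
[-0.001, 0.0, -0.079, 0.0, 0.0, -0.001, -1]
[0.0, -0.001, -0.08, -0.001, -0.001, 0.0, -1]
14
[-0.02, 0.01, 0.0, 0.0, 0.0, 0.035, -1]
[-0.019, 0.013, 0.0, 0.0, 0.0, 0.035, -1]
[-0.017, 0.015, 0.0, 0.0, 0.0, 0.035, -1]
[-0.016, 0.016, 0.0, 0.0, 0.0, 0.034, -1]
[-0.014, 0.018, 0.0, 0.0, 0.0, 0.035, -1]
[-0.012, 0.02, 0.0, 0.0, 0.0, 0.034, -1]
[-0.01, 0.021, 0.0, 0.0, 0.0, 0.035, -1]
[-0.007, 0.021, 0.0, 0.0, 0.0, 0.034, -1]
[-0.005, 0.022, 0.0, 0.0, 0.0, 0.035, -1]
[-0.003, 0.023, 0.0, 0.0, 0.0, 0.034, -1]
[0.0, 0.023, 0.0, 0.0, 0.0, 0.035, -1]
[0.002, 0.023, 0.0, 0.0, 0.0, 0.034, -1]
[0.005, 0.022, 0.0, 0.0, 0.0, 0.035, -1]
[0.007, 0.021, 0.001, 0.0, 0.0, 0.034, -1]
2
[0.0, 0.075, 0.0, 0.0, 0.0, 0.0, -1]
[0.0, 0.075, 0.0, 0.0, 0.0, 0.0, -1]
```

```bash
python3 - <<'E'
from h import *
plan((.447,.016,.26,87.2),(.44,-.21,.28,1.5),g=-1)
E
```

```text
6
[0.0, -0.001, -0.079, 0.0, 0.0, 0.0, -1]
[0.0, -0.001, -0.079, 0.0, 0.0, 0.0, -1]
[0.0, 0.0, -0.079, 0.0, 0.0, 0.0, -1]
[0.0, -0.001, -0.08, 0.0, 0.0, 0.0, -1]
[-0.001, 0.0, -0.079, 0.0, 0.0, -0.001, -1]
[0.0, -0.001, -0.08, -0.001, -0.001, 0.0, -1]
14
[-0.04, 0.001, -0.004, 0.0, 0.0, 0.034, -1]
[-0.04, 0.005, -0.003, 0.0, 0.0, 0.034, -1]
[-0.039, 0.009, -0.004, 0.0, 0.0, 0.034, -1]
[-0.038, 0.013, -0.003, 0.0, 0.0, 0.034, -1]
[-0.037, 0.017, -0.004, 0.0, 0.0, 0.034, -1]
[-0.034, 0.021, -0.003, 0.0, 0.0, 0.034, -1]
[-0.032, 0.025, -0.004, 0.0, 0.0, 0.034, -1]
[-0.029, 0.028, -0.003, 0.0, 0.0, 0.034, -1]
[-0.026, 0.031, -0.004, 0.0, 0.0, 0.034, -1]
[-0.022, 0.034, -0.003, 0.0, 0.0, 0.034, -1]
[-0.019, 0.036, -0.004, 0.0, 0.0, 0.034, -1]
[-0.015, 0.038, -0.003, 0.0, 0.0, 0.034, -1]
[-0.011, 0.039, -0.004, 0.0, 0.0, 0.034, -1]
[-0.006, 0.04, -0.003, 0.0, 0.0, 0.034, -1]
```

Request:
apply_moves([
  [0,0,-0.05,0,0,0,-1],
  [0,0,-0.07,0,0,0,-1],
  [0,0,-0.08,0,0,0,-1],
  [0,0,-0.09,0,0,0,-1],
  [0,0,-0.09,0,0,0,-1],
  [0,0,-0.09,0,0,0,-1],
  [-0.04,0.001,-0.004,0,0,0.034,-1],
  [-0.04,0.005,-0.004,0,0,0.034,-1],
  [-0.04,0.009,-0.004,0,0,0.034,-1],
  [-0.04,0.013,-0.004,0,0,0.034,-1],
  [-0.037,0.017,-0.004,0,0,0.034,-1],
  [-0.034,0.021,-0.004,0,0,0.034,-1],
])

```text
t: 6.32
position: [0.4462, -0.0827, 0.2679]
ee_rot: [179.8, -0.3, 49.9]
force: [-1.4, 0.9, -0.1]
finger_gap: 0.007
gripper_force: 58.6
```

Request:
apply_moves([
  [-0.032,0.025,-0.004,0,0,0.034,-1],
  [-0.029,0.028,-0.003,0,0,0.034,-1],
  [-0.026,0.031,-0.004,0,0,0.034,-1],
  [-0.022,0.034,-0.003,0,0,0.034,-1],
  [-0.019,0.036,-0.004,0,0,0.034,-1],
  [-0.015,0.038,-0.003,0,0,0.034,-1],
  [-0.011,0.039,-0.004,0,0,0.034,-1],
  [-0.006,0.04,-0.003,0,0,0.034,-1],
  [0,0,0,0,0,0,-1],
  [0,0,0,0,0,0,-1],
])

```text
t: 7.15
position: [0.4416, -0.2123, 0.2785]
ee_rot: [-180.0, -0.2, 1.2]
force: [0.3, 0.3, -1.2]
finger_gap: 0.007
gripper_force: 58.7
```

```bash
python3 - <<'E'
from h import *
s=bot.state();print(s['position'],s['ee_rot'],s['finger_gap'],s['gripper_force'],s['force'],s['qpos'])
save('wrist','w3')
E
```

```text
[ 0.44162166 -0.21226128  0.2784915 ] [-179.99182336   -0.23219087    1.2492055 ] 0.006962654749548086 58.69754545390606 [ 0.25350073  0.32659394 -1.23276196] [-31.91341113   0.19960569  53.94313296 111.89116593  -0.28154575
  67.78153091 -66.61553091]
```

View pics/w3.png

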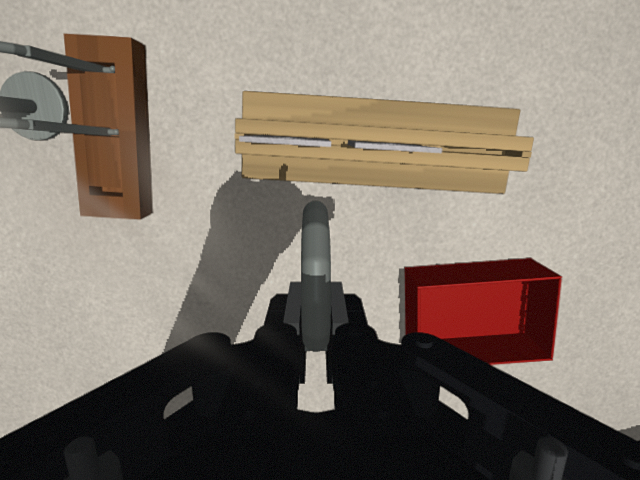

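The rack foot spans (243,92) to (505,193). The plates' top edges run from (242,137) to (330,144) and from (356,145) to (440,151).

```bash
python3 - <<'E'
from h import *
T=pose()
F=onz('wrist',[[243,92],[520,109],[505,193],[240,178]],.01,T);print('foot',F.round(4));c=F.mean(0)
S=onz('wrist',[[237,119],[533,138],[529,171],[234,151]],.045,T);print('strips',S.round(4),S.mean(0))
u=S[0]-S[1]+S[3]-S[2];yaw=np.degrees(np.arctan2(-u[0],u[1]));print('yaw',yaw,'len',np.linalg.norm(S[0]-S[1]))
im=bot.camera('wrist').astype(int)
m=(im.min(2)>100)&(im[:,:,2]-im[:,:,0]>-8);m[:130]=0;m[156:]=0;m[:,:236]=0;m[:,460:]=0
for a,b in((236,343),(344,460)):
    y,x=np.nonzero(m[:,a:b]);x=x+a
    print('px',len(x));f=np.polyfit(x,y,1);e=np.array([[v,np.polyval(f,v)] for v in(np.percentile(x,.5),np.percentile(x,99.5))])
    e[0,0]-=.5;e[1,0]+=.5
    for n,h in(('tag0',.11),('tag1',.125),('tag2',.14)):
        P=onz('wrist',e,h,T);print(n,e.round(1).tolist(),P.round(4).tolist(),'w',np.linalg.norm(P[0]-P[1]).round(4))
# side view check
M=S[:4].mean(0);Rk=Pz(M[0],M[1],0,yaw)
bot.camera('side');d=bot.cut_out('tag0','side')
for q in d: y,x=np.nonzero(q['pixels']);k=y.argmin();print('side',q['p'],q['rect'],'topmost',x[k],y[k])
for by in(.09,0):
  for h in(.11,.125,.14):
    print(by,h,proj('side',[(Rk@[0,by+s,h,1])[:3] for s in(.035,-.035)]).round(1).tolist(), 'hole',proj('side',[(Rk@[0,by,h-.027,1])[:3]]).round(1).tolist())
E
```

```text
foot [[ 0.546  -0.1326  0.01  ]
 [ 0.5369 -0.4196  0.01  ]
 [ 0.4489 -0.4173  0.01  ]
 [ 0.4581 -0.1271  0.01  ]]
strips [[ 0.5185 -0.1327  0.045 ]
 [ 0.5082 -0.4187  0.045 ]
 [ 0.4765 -0.4202  0.045 ]
 [ 0.4885 -0.1289  0.045 ]] [ 0.49794897 -0.2751319   0.045     ]
yaw -2.2091879274893254 len 0.28618711319719314
px 531
tag0 [[241.5, 137.6], [332.5, 143.1]] [[0.5027, -0.1489, 0.11], [0.5001, -0.2216, 0.11]] w 0.0728
tag1 [[241.5, 137.6], [332.5, 143.1]] [[0.503, -0.1518, 0.125], [0.5005, -0.221, 0.125]] w 0.0693
tag2 [[241.5, 137.6], [332.5, 143.1]] [[0.5033, -0.1546, 0.14], [0.501, -0.2204, 0.14]] w 0.0658
px 457
tag0 [[356.8, 144.5], [443.2, 149.8]] [[0.4995, -0.2411, 0.11], [0.4972, -0.311, 0.11]] w 0.0699
tag1 [[356.8, 144.5], [443.2, 149.8]] [[0.5, -0.2395, 0.125], [0.4978, -0.306, 0.125]] w 0.0665
tag2 [[356.8, 144.5], [443.2, 149.8]] [[0.5004, -0.238, 0.14], [0.4983, -0.3011, 0.14]] w 0.0631
side 0.96 [378.7, 298.2, 27.5, 32.1] topmost 382 296
side 0.9 [354.4, 267.1, 25.2, 35.4] topmost 359 268
side 0.16 [335.4, 280.2, 109.1, 105.6] topmost 352 279
0.09 0.11 [[353.7, 268.9], [374.0, 288.6]] hole [[362.9, 285.5]]
0.09 0.125 [[354.0, 264.9], [374.6, 284.7]] hole [[363.3, 281.7]]
0.09 0.14 [[354.4, 260.9], [375.2, 280.7]] hole [[363.8, 277.8]]
0 0.11 [[380.1, 294.4], [402.3, 315.8]] hole [[389.6, 311.6]]
0 0.125 [[380.8, 290.5], [403.2, 312.0]] hole [[390.4, 307.9]]
0 0.14 [[381.5, 286.6], [404.2, 308.2]] hole [[391.2, 304.1]]
```

```bash
python3 - <<'E'
from h import *
T=pose()
def tool(P): return (T@np.array([P[0],P[1],P[2],1.]))[:3]
for dx in (0,.0035,.007):
    print(dx,proj('wrist',[tool((dx+.042,0,.0617-.088)),tool((dx+.018,0,.0617-.118)),tool((dx-.0255,0,.0617-.018))],T).round(1).tolist())
plan((.538,-.188,.26,-2),(.538,-.188,.151,-2),(.510,-.187,.151,-2),g=-1)
E
```

```text
0 [[319.3, 215.2], [320.2, 331.9], [317.8, 308.8]]
0.0035 [[319.3, 204.3], [320.2, 319.6], [317.8, 302.9]]
0.007 [[319.4, 193.2], [320.3, 307.1], [317.8, 296.9]]
3
[0.081, -0.016, 0.014, 0.0, 0.0, 0.006, -1]
[0.081, -0.017, 0.014, 0.0, 0.0, 0.007, -1]
[0.08, -0.019, 0.015, 0.0, 0.0, 0.006, -1]
4
[0.0, 0.0, 0.068, 0.0, 0.0, 0.0, -1]
[0.0, 0.0, 0.068, 0.0, 0.0, 0.0, -1]
[0.0, 0.0, 0.068, 0.0, 0.0, 0.0, -1]
[-0.001, 0.0, 0.068, 0.0, 0.0, 0.0, -1]
1
[-0.07, 0.0, 0.0, 0.0, 0.0, 0.0, -1]
```

Request:
apply_moves([
  [0.05,-0.01,0.01,0,0,0.005,-1],
  [0.06,-0.012,0.01,0,0,0.005,-1],
  [0.06,-0.014,0.01,0,0,0.005,-1],
  [0.045,-0.01,0.008,0,0,0.004,-1],
  [0.027,-0.006,0.005,0,0,0,-1],
  [0,0,0.05,0,0,0,-1],
  [0,0,0.06,0,0,0,-1],
  [0,0,0.06,0,0,0,-1],
  [0,0,0.05,0,0,0,-1],
  [0,0,0.05,0,0,0,-1],
  [0,0,0,0,0,0,-1],
  [0,0,0,0,0,0,-1],
])

```text
t: 8.35
position: [0.5372, -0.189, 0.1505]
ee_rot: [-180.0, 0.2, -2.0]
force: [-1.0, -1.0, -0.5]
finger_gap: 0.0071
gripper_force: 58.7
```

```bash
python3 - <<'E'
from h import *
s=bot.state();T=pose(s);print(s['position'],s['ee_rot'],s['force'])
a=save('wrist','w4');b=save('side','s4')
cv2.imwrite('pics/c4.png',np.hstack([cv2.resize(a[:,:,::-1],(400,300)),cv2.resize(b[225:345,310:470,::-1],(400,300))]))
for q in bot.cut_out('tag0','side')[:3]:print(q['p'],q['rect'])
print(proj('wrist',[[.502,-.151,.125],[.4997,-.221,.125],[.501,-.186,.098]],T))
plan((.510,-.187,.151,-2),g=-1)
E
```

```text
[ 0.53715431 -0.18898551  0.15052618] [-179.95833266    0.19051906   -1.98464624] [-0.99342598 -1.04122901 -0.46153665]
0.9 [355.9, 267.2, 22.9, 36.6]
0.58 [372.1, 258.8, 9.2, 20.1]
[[245.26168825 344.36106022]
 [383.91668019 344.15851186]
 [314.7131007  318.29837392]]
1
[-0.074, -0.006, 0.005, 0.0, -0.001, 0.0, -1]
```

View pics/c4.png

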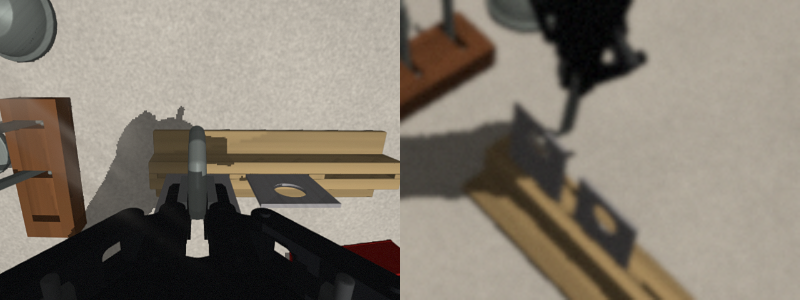

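The hook stands behind the left plate, level with its hole (side crop: hook foot near (565,130), plate at (535,140)). I'll move it in.

Request:
apply_moves([
  [-0.015,-0.002,0,0,0,0,-1],
  [-0.02,-0.002,0,0,0,0,-1],
  [-0.02,0,0,0,0,0,-1],
  [-0.015,0,0,0,0,0,-1],
  [0,0,0,0,0,0,-1],
  [0,0,0,0,0,0,-1],
])

```text
t: 9.0
position: [0.5094, -0.1878, 0.1518]
ee_rot: [-180.0, -0.0, -2.2]
force: [0.3, 1.0, -1.3]
finger_gap: 0.0067
gripper_force: 58.7
```

```bash
python3 - <<'E'
from h import *
s=bot.state();print(s['position'],s['force'])
b=save('side','s5');cv2.imwrite('pics/c5.png',cv2.resize(b[240:340,330:430,::-1],(600,600),interpolation=cv2.INTER_CUBIC))
E
```

```text
[ 0.50939845 -0.18784356  0.15182029] [ 0.26463943  0.95590431 -1.26007165]
```

View pics/c5.png

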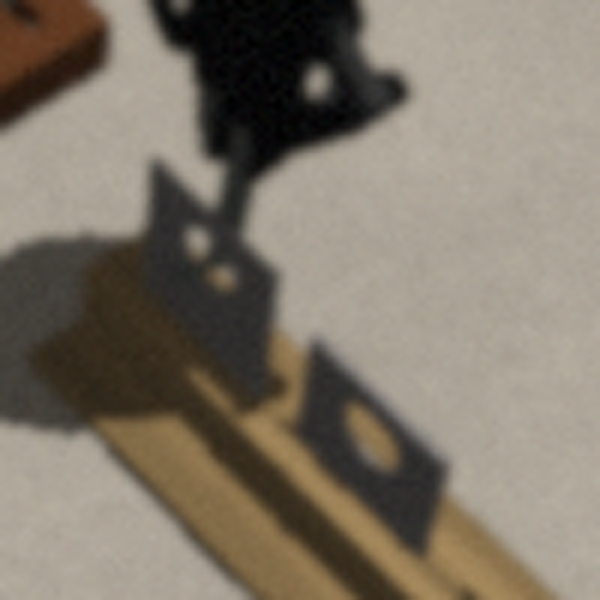

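The dark hook tip shows in the plate's hole, at (205,255) in the crop, so it is through. I'll lift slowly.

Request:
apply_moves([
  [0,0,-0.015,0,0,0,-1],
  [0,0,-0.02,0,0,0,-1],
  [0,0,-0.02,0,0,0,-1],
  [0,0,-0.025,0,0,0,-1],
  [0,0,-0.03,0,0,0,-1],
  [0,0,-0.035,0,0,0,-1],
  [0,0,-0.04,0,0,0,-1],
  [0,0,-0.04,0,0,0,-1],
  [0,0,-0.04,0,0,0,-1],
  [0,0,-0.035,0,0,0,-1],
  [0,0,-0.02,0,0,0,-1],
  [0,0,0,0,0,0,-1],
])

```text
t: 10.05
position: [0.5114, -0.1887, 0.2825]
ee_rot: [180.0, -0.3, -2.1]
force: [-0.1, 0.2, -2.6]
finger_gap: 0.007
gripper_force: 58.5
```

```bash
python3 - <<'E'
from h import *
s=bot.state();print(s['position'],s['force'],s['qpos'])
b=save('side','s6')
for q in bot.cut_out('tag0','side')[:3]:print(q['p'],q['rect'])
sys=[plan((.42,-.16,.285,-2),(.42,.26,.285,3.7),(.4936,.3166,.285,3.7),g=-1)]
E
```

```text
[ 0.51143413 -0.18873043  0.28247039] [-0.08341446  0.1678159  -2.64375496] [-32.2961133   10.71912037  54.56786779 104.83224813  -9.44526846
  68.88836886 -66.9486537 ]
0.74 [379.6, 298.0, 23.0, 30.1]
0.69 [318.6, 204.3, 14.6, 33.8]
0.58 [354.9, 234.5, 29.6, 47.6]
3
[-0.076, -0.02, -0.004, 0.0, 0.0, 0.0, -1]
[-0.076, -0.021, -0.005, 0.0, 0.0, 0.0, -1]
[-0.075, -0.02, -0.004, 0.0, 0.0, -0.001, -1]
12
[-0.003, -0.087, 0.0, 0.0, 0.0, -0.003, -1]
[-0.002, -0.088, 0.0, 0.0, 0.0, -0.003, -1]
[-0.001, -0.087, 0.0, 0.0, 0.0, -0.003, -1]
[-0.001, -0.088, 0.0, 0.0, 0.0, -0.002, -1]
[0.0, -0.088, 0.0, 0.0, 0.0, -0.003, -1]
[0.001, -0.087, 0.0, 0.0, 0.0, -0.002, -1]
[0.001, -0.087, 0.0, 0.0, 0.0, -0.003, -1]
[0.002, -0.088, 0.0, 0.0, 0.0, -0.002, -1]
[0.003, -0.087, 0.0, 0.0, 0.0, -0.003, -1]
[0.004, -0.088, 0.0, 0.0, 0.0, -0.002, -1]
[0.004, -0.087, 0.0, 0.0, 0.0, -0.003, -1]
[0.005, -0.088, 0.0, 0.0, 0.0, -0.002, -1]
3
[0.064, -0.043, 0.0, 0.0, 0.0, 0.0, -1]
[0.065, -0.043, 0.0, 0.0, 0.0, 0.0, -1]
[0.064, -0.043, 0.001, 0.0, 0.0, 0.0, -1]
```

Request:
apply_moves([
  [-0.02,-0.005,-0.004,0,0,0,-1],
  [-0.035,-0.01,-0.004,0,0,0,-1],
  [-0.04,-0.015,-0.002,0,0,0,-1],
  [-0.04,-0.02,0,0,0,-0.001,-1],
  [-0.04,-0.03,0,0,0,-0.001,-1],
  [-0.03,-0.04,0,0,0,-0.001,-1],
  [-0.02,-0.048,0,0,0,-0.001,-1],
  [-0.005,-0.052,0,0,0,-0.002,-1],
  [0,-0.055,0,0,0,-0.002,-1],
  [0,-0.055,0,0,0,-0.002,-1],
  [0,-0.055,0,0,0,-0.002,-1],
  [0,-0.055,0,0,0,-0.002,-1],
])

```text
t: 11.15
position: [0.4203, -0.008, 0.2824]
ee_rot: [180.0, 0.1, 0.4]
force: [-0.0, -0.0, -1.1]
finger_gap: 0.0068
gripper_force: 58.6
```

Request:
apply_moves([
  [0,-0.055,0,0,0,-0.002,-1],
  [0,-0.055,0,0,0,-0.002,-1],
  [0,-0.055,0,0,0,-0.002,-1],
  [0,-0.055,0,0,0,-0.002,-1],
  [0,-0.055,0,0,0,-0.002,-1],
  [0,-0.055,0,0,0,-0.002,-1],
  [0,-0.055,0,0,0,-0.002,-1],
  [0,-0.055,0,0,0,-0.002,-1],
  [0,-0.055,0,0,0,-0.002,-1],
  [0,-0.055,0,0,0,-0.001,-1],
  [0,-0.055,0,0,0,-0.001,-1],
  [0,-0.055,0,0,0,-0.001,-1],
])

```text
t: 12.15
position: [0.4097, 0.2553, 0.2821]
ee_rot: [179.9, 0.1, 4.2]
force: [1.0, 0.2, -3.0]
finger_gap: 0.0071
gripper_force: 58.6
```

```bash
python3 - <<'E'
from h import *
s=bot.state();print(s['position'],s['ee_rot'],s['force'],s['qpos'])
plan((.4936,.3166,.285,3.7),g=-1)
E
```

```text
[0.40969823 0.25531856 0.28205713] [1.79883291e+02 1.46597287e-01 4.18450485e+00] [ 1.01959902  0.23857269 -2.97895294] [ -58.7014131     0.39435569   22.13626655  111.2074153    -0.13804983
   68.61365829 -122.33017488]
3
[0.073, -0.046, -0.003, 0.0, 0.0, 0.001, -1]
[0.074, -0.046, -0.003, 0.0, 0.0, 0.001, -1]
[0.073, -0.046, -0.002, 0.001, 0.001, 0.001, -1]
```

Request:
apply_moves([
  [0,-0.045,0,0,0,0,-1],
  [0.01,-0.04,0,0,0,0,-1],
  [0.02,-0.03,0,0,0,0.001,-1],
  [0.03,-0.02,0,0,0,0.001,-1],
  [0.035,-0.005,0,0,0,0.001,-1],
  [0.035,0,0,0,0,0,-1],
  [0.03,0,0,0,0,0,-1],
  [0.025,0,0,0,0,0,-1],
  [0.02,0,0,0,0,0,-1],
  [0.015,0,0,0,0,0,-1],
  [0,0,0,0,0,0,-1],
  [0,0,0,0,0,0,-1],
])

```text
t: 13.15
position: [0.4944, 0.3164, 0.2835]
ee_rot: [180.0, 0.0, 3.6]
force: [0.6, 0.5, -2.4]
finger_gap: 0.007
gripper_force: 58.6
```

```bash
python3 - <<'E'
from h import *
s=bot.state();T=pose(s);print(s['position'],s['ee_rot'],s['force'])
a=save('wrist','w7');b=save('side','s7')
cv2.imwrite('pics/c7.png',np.hstack([cv2.resize(a[:,:,::-1],(400,300)),cv2.resize(b[75:255,170:350,::-1],(400,400))[:300]]))
# bar edges in wrist, via dark/light columns: fit bar line from projected guess
ax=np.array([-.0652,.9979]);C=np.array([.5188,.268])
P=[[*(C+ax*k),.27] for k in(-.05,0,.05,.1,.15)]
print(proj('wrist',P,T).round(1).tolist());plan((.4936,.3166,.228,3.7),g=-1)
E
```

```text
[0.49436633 0.31644392 0.28351968] [1.79987745e+02 3.78501972e-02 3.61696774e+00] [ 0.64826981  0.51460948 -2.355451  ]
[[547.8, 241.6], [433.6, 241.9], [318.1, 242.3], [202.6, 242.5], [88.6, 242.8]]
2
[0.0, 0.0, 0.07, 0.0, 0.0, 0.0, -1]
[0.0, 0.0, 0.069, 0.0, 0.0, 0.0, -1]
```

View pics/c7.png

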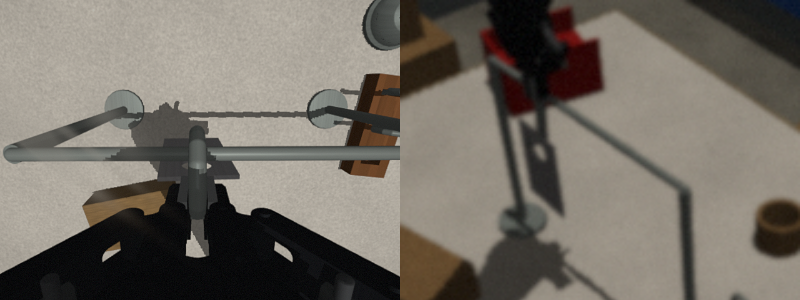

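The bar lies under the hook's bend: its row of about 245 is close to the predicted 242, and the plate hangs straight in the side view. I'll lower it.

Request:
apply_moves([
  [0,0,0.02,0,0,0,-1],
  [0,0,0.025,0,0,0,-1],
  [0,0,0.025,0,0,0,-1],
  [0,0,0.02,0,0,0,-1],
  [0,0,0.02,0,0,0,-1],
  [0,0,0.015,0,0,0,-1],
  [0,0,0.008,0,0,0,-1],
  [0,0,0.004,0,0,0,-1],
  [0,0,0,0,0,0,-1],
  [0,0,0,0,0,0,-1],
])

```text
t: 14.08
position: [0.4945, 0.3168, 0.2293]
ee_rot: [-180.0, -0.0, 3.6]
force: [-2.7, -1.3, 0.3]
finger_gap: 0.007
gripper_force: 59.1
```

Request:
apply_moves([
  [0,0,0.002,0,0,0,-1],
  [0,0,0,0,0,0,-0.8],
  [0,0,0,0,0,0,-0.6],
  [0,0,0,0,0,0,-0.4],
  [0,0,0,0,0,0,-0.2],
  [0,0,0,0,0,0,-0.06],
  [0,0,0,0,0,0,-0.06],
  [0,0,0,0,0,0,-0.06],
  [0,0,0,0,0,0,-0.06],
  [0,0,0,0,0,0,-0.06],
  [0,0,0,0,0,0,-0.06],
  [0,0,0,0,0,0,-0.06],
])

```text
t: 15.08
position: [0.4944, 0.3166, 0.2281]
ee_rot: [-180.0, -0.0, 3.6]
force: [1.3, 0.3, -0.4]
finger_gap: 0.0399
gripper_force: 0.0
```

```bash
python3 - <<'E'
from h import *
s=bot.state();T=pose(s);print(s['position'],s['ee_rot'],s['force'],s['finger_gap'])
a=save('wrist','w8');b=save('side','s8')
cv2.imwrite('pics/c8.png',np.hstack([cv2.resize(a[:,:,::-1],(400,300)),cv2.resize(b[75:255,170:350,::-1],(400,400))[:300]]))
plan((.494,.316,.38,3.7),(.47,-.0,.36,87.2),g=-.06)
E
```

```text
[0.49444119 0.31662911 0.22807109] [-1.79999943e+02 -1.02170721e-03  3.64687724e+00] [ 1.25943896  0.28078074 -0.38378143] 0.03990186416105622
5
[0.0, 0.0, -0.076, 0.0, 0.0, 0.0, -0.06]
[0.0, 0.0, -0.076, 0.0, 0.0, 0.0, -0.06]
[0.0, 0.001, -0.076, 0.0, 0.0, 0.0, -0.06]
[-0.001, 0.0, -0.076, 0.0, 0.0, 0.0, -0.06]
[0.0, 0.001, -0.076, 0.0, 0.0, 0.0, -0.06]
13
[-0.008, 0.06, 0.004, 0.0, 0.0, -0.036, -0.06]
[-0.015, 0.059, 0.004, 0.0, 0.0, -0.036, -0.06]
[-0.022, 0.057, 0.004, 0.0, 0.0, -0.036, -0.06]
[-0.028, 0.054, 0.004, 0.0, 0.0, -0.036, -0.06]
[-0.034, 0.051, 0.004, 0.0, 0.0, -0.036, -0.06]
[-0.04, 0.046, 0.004, 0.0, 0.0, -0.036, -0.06]
[-0.044, 0.042, 0.004, 0.0, 0.0, -0.035, -0.06]
[-0.049, 0.036, 0.004, 0.0, 0.0, -0.036, -0.06]
[-0.053, 0.031, 0.004, 0.0, 0.0, -0.035, -0.06]
[-0.056, 0.025, 0.004, 0.0, 0.0, -0.036, -0.06]
[-0.058, 0.018, 0.003, 0.0, 0.0, -0.035, -0.06]
[-0.059, 0.012, 0.004, 0.0, 0.0, -0.036, -0.06]
[-0.061, 0.005, 0.003, 0.0, 0.0, -0.035, -0.06]
```

View pics/c8.png

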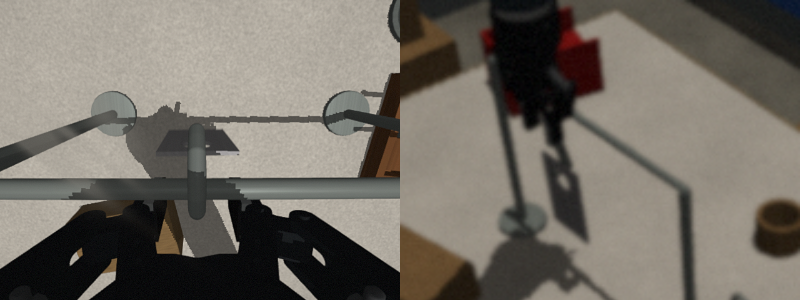

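The first plate hangs on the bar, clear of the fingers. Now I'll go for the middle hook.

Request:
apply_moves([
  [0,0,-0.03,0,0,0,-0.06],
  [0,0,-0.06,0,0,0,-0.06],
  [0,0,-0.08,0,0,0,-0.06],
  [0,0,-0.08,0,0,0,-0.06],
  [0,0,-0.08,0,0,0,-0.06],
  [0,0,-0.06,0,0,0,-0.06],
  [-0.008,0.06,0.003,0,0,-0.036,-0.06],
  [-0.015,0.059,0.003,0,0,-0.036,-0.06],
  [-0.022,0.057,0.003,0,0,-0.036,-0.06],
  [-0.028,0.054,0.003,0,0,-0.036,-0.06],
  [-0.034,0.051,0.003,0,0,-0.036,-0.06],
  [-0.04,0.046,0.003,0,0,-0.036,-0.06],
])

```text
t: 16.18
position: [0.4834, 0.1694, 0.378]
ee_rot: [180.0, -0.1, 42.8]
force: [0.6, 0.3, 1.0]
finger_gap: 0.04
gripper_force: 0.0
```

Request:
apply_moves([
  [-0.044,0.042,0.003,0,0,-0.036,-0.06],
  [-0.049,0.036,0.003,0,0,-0.036,-0.06],
  [-0.053,0.031,0.003,0,0,-0.035,-0.06],
  [-0.056,0.025,0.003,0,0,-0.036,-0.06],
  [-0.058,0.018,0.003,0,0,-0.035,-0.06],
  [-0.059,0.012,0.003,0,0,-0.036,-0.06],
  [-0.06,0.005,0.003,0,0,-0.035,-0.06],
  [0,0,0,0,0,0,-0.06],
  [0,0,0,0,0,0,-0.06],
])

```text
t: 16.93
position: [0.4709, -0.0008, 0.3695]
ee_rot: [179.9, -0.1, 87.0]
force: [-0.8, 0.3, 0.5]
finger_gap: 0.0405
gripper_force: 0.0
```

```bash
python3 - <<'E'
from h import *
s=bot.state();T=pose(s);print(s['position'],s['ee_rot'],s['qpos'][6])
bot.camera('top');bot.camera('side')
for n,c in(('rack','top'),('bell','top'),('tag0','top'),('tag0','side'),('rack','side')):
    for q in bot.cut_out(n,c)[:2]:print(n,c,round(q['p'],2),q['rect'])
plan((.507,.0135,.2,87.2),(.507,.0135,.068,87.2),g=-.06)
E
```

```text
[ 0.470937   -0.00081094  0.36950838] [ 1.79926539e+02 -1.01550843e-01  8.70201548e+01] -11.085121808067194
rack top 0.71 [374.4, 231.5, 120.4, 34.6]
rack top 0.31 [155.5, 204.6, 20.1, 28.0]
bell top 0.22 [156.6, 225.9, 41.2, 3.6]
tag0 top 0.62 [419.8, 238.5, 33.1, 9.6]
tag0 top 0.51 [165.7, 225.8, 32.3, 6.5]
tag0 side 0.9 [234.6, 144.2, 24.7, 38.5]
tag0 side 0.65 [380.2, 299.0, 22.8, 30.2]
rack side 0.71 [334.3, 281.8, 110.8, 104.6]
5
[0.006, 0.018, 0.084, 0.0, 0.0, 0.0, -0.06]
[0.007, 0.018, 0.084, 0.0, 0.0, 0.0, -0.06]
[0.006, 0.018, 0.084, 0.0, 0.0, 0.0, -0.06]
[0.007, 0.017, 0.085, 0.0, 0.0, 0.001, -0.06]
[0.007, 0.018, 0.084, 0.0, 0.0, 0.0, -0.06]
4
[0.0, 0.0, 0.083, 0.0, 0.0, 0.0, -0.06]
[0.0, 0.0, 0.082, 0.0, 0.0, 0.0, -0.06]
[0.0, 0.0, 0.083, 0.0, 0.0, 0.0, -0.06]
[0.0, 0.0, 0.082, 0.0, 0.0, 0.0, -0.06]
```

Request:
apply_moves([
  [0.006,0.018,0.08,0,0,0,-0.06],
  [0.007,0.018,0.08,0,0,0,-0.06],
  [0.006,0.018,0.08,0,0,0,-0.06],
  [0.007,0.017,0.08,0,0,0.001,-0.06],
  [0.007,0.018,0.08,0,0,0,-0.06],
  [0,0,0,0,0,0,-0.06],
  [0,0,0,0,0,0,-0.06],
])

```text
t: 17.87
position: [0.5056, 0.0129, 0.2068]
ee_rot: [-179.7, 0.2, 87.2]
force: [1.2, -0.3, 1.0]
finger_gap: 0.0403
gripper_force: 0.0
```

```bash
python3 - <<'E'
from h import *
T=pose();print(T[:3,3]);im=save('wrist','w9')
for q in bot.cut_out('hook0','wrist')[:3]:print(round(q['p'],2),q['rect'])
r=render('wrist',[Pz(.507,.0175,.008,87.2)],T);y,x=np.nonzero(r>.5);print('pred',x.min(),y.min(),np.ptp(x),np.ptp(y))
plan((.507,.0135,.068,87.2),g=-.06)
E
```

```text
[0.50560604 0.01287154 0.20682668]
0.63 [314.2, 156.9, 19.1, 82.4]
0.61 [384.0, 160.6, 39.8, 77.5]
pred 311 167 16 71
4
[0.0, -0.001, 0.089, 0.0, 0.0, 0.0, -0.06]
[0.001, -0.001, 0.089, 0.0, 0.0, 0.0, -0.06]
[0.0, -0.001, 0.089, 0.0, 0.0, 0.0, -0.06]
[0.001, -0.001, 0.088, 0.001, 0.0, 0.0, -0.06]
```

Request:
apply_moves([
  [0.001,-0.001,0.07,0,0,0,-0.06],
  [0.001,-0.001,0.07,0,0,0,-0.06],
  [0,-0.001,0.07,0,0,0,-0.06],
  [0,0,0.07,0,0,0,-0.06],
  [0,0,0.066,0,0,0,-0.06],
  [0,0,0,0,0,0,-1],
  [0,0,0,0,0,0,-1],
  [0,0,0,0,0,0,-1],
  [0,0,0,0,0,0,-1],
  [0,0,0,0,0,0,-1],
])

```text
t: 18.8
position: [0.5074, 0.0137, 0.0723]
ee_rot: [179.8, -0.1, 87.2]
force: [-2.8, 0.3, 4.9]
finger_gap: 0.0072
gripper_force: 59.0
```

Request:
apply_moves([
  [0,0,-0.05,0,0,0,-1],
  [0,0,-0.07,0,0,0,-1],
  [0,0,-0.08,0,0,0,-1],
  [0,0,-0.09,0,0,0,-1],
  [0,0,-0.09,0,0,0,-1],
  [0,0,-0.08,0,0,0,-1],
  [0,0,-0.06,0,0,0,-1],
  [0,0,0,0,0,0,-1],
])

```text
t: 19.47
position: [0.5107, 0.0133, 0.2856]
ee_rot: [179.2, -0.3, 87.1]
force: [0.7, -0.9, -0.6]
finger_gap: 0.0069
gripper_force: 59.2
```

```bash
python3 - <<'E'
from h import *
plan((.43,-.23,.28,-2),g=-1)
E
```

```text
14
[-0.044, -0.012, 0.001, 0.0, 0.0, 0.035, -1]
[-0.045, -0.007, 0.001, 0.0, 0.0, 0.035, -1]
[-0.046, -0.002, 0.001, 0.0, 0.0, 0.035, -1]
[-0.046, 0.003, 0.0, 0.0, 0.0, 0.035, -1]
[-0.045, 0.008, 0.001, 0.0, -0.001, 0.036, -1]
[-0.044, 0.013, 0.001, 0.0, 0.0, 0.035, -1]
[-0.042, 0.017, 0.001, 0.0, -0.001, 0.036, -1]
[-0.04, 0.022, 0.001, 0.0, 0.0, 0.035, -1]
[-0.038, 0.026, 0.001, 0.0, -0.001, 0.036, -1]
[-0.034, 0.03, 0.001, 0.0, 0.0, 0.035, -1]
[-0.031, 0.034, 0.0, 0.0, -0.001, 0.036, -1]
[-0.027, 0.037, 0.001, 0.0, -0.001, 0.035, -1]
[-0.022, 0.04, 0.001, 0.001, 0.0, 0.036, -1]
[-0.017, 0.043, 0.0, 0.0, -0.001, 0.035, -1]
```

Request:
apply_moves([
  [-0.044,-0.012,0.001,0,0,0.035,-1],
  [-0.045,-0.007,0.001,0,0,0.035,-1],
  [-0.046,-0.002,0.001,0,0,0.035,-1],
  [-0.046,0.003,0.001,0,0,0.035,-1],
  [-0.045,0.008,0.001,0,0,0.036,-1],
  [-0.044,0.013,0.001,0,0,0.035,-1],
  [-0.042,0.017,0.001,0,0,0.036,-1],
  [-0.04,0.022,0.001,0,0,0.035,-1],
  [-0.038,0.026,0.001,0,0,0.036,-1],
  [-0.034,0.03,0.001,0,0,0.035,-1],
  [-0.031,0.034,0,0,0,0.036,-1],
  [-0.027,0.037,0.001,0,0,0.035,-1],
])

```text
t: 20.47
position: [0.4361, -0.1959, 0.2737]
ee_rot: [-180.0, -0.1, 10.5]
force: [-0.4, -0.5, -0.4]
finger_gap: 0.0069
gripper_force: 59.1
```

Request:
apply_moves([
  [-0.022,0.04,0.001,0,0,0.036,-1],
  [-0.017,0.043,0,0,0,0.035,-1],
  [0,0,0,0,0,0,-1],
  [0,0,0,0,0,0,-1],
])

```text
t: 20.8
position: [0.4249, -0.231, 0.2733]
ee_rot: [-180.0, -0.1, -2.0]
force: [0.3, 0.4, -1.9]
finger_gap: 0.0068
gripper_force: 59.2
```

```bash
python3 - <<'E'
from h import *
s=bot.state();T=pose(s);print(s['position'],s['ee_rot'],s['qpos'][6])
im=save('wrist','w10').astype(int)
def tool(P): return (T@np.array([P[0],P[1],P[2],1.]))[:3]
for dx in (0,.004,.008): print(dx,proj('wrist',[tool((dx+.042,0,.0643-.088))],T).round(1).tolist())
r0,r1=proj('wrist',[[.4995,-.241,.11],[.497,-.311,.11]],T);print('pred',r0,r1)
x0,x1=int(r0[0])-45,int(r1[0])+25;y0,y1=int(min(r0[1],r1[1]))-20,int(max(r0[1],r1[1]))+20
m=(im.min(2)>100)&(im[:,:,2]-im[:,:,0]>-8);w=np.zeros_like(m);w[y0:y1,x0:x1]=m[y0:y1,x0:x1]
n,l,st,_=cv2.connectedComponentsWithStats(w.astype(np.uint8));print(st[1:][st[1:,4]>30])
q=bot.cut_out('rack','wrist')
for d in q[:2]:print(d['p'],d['rect'])
for d in bot.cut_out('tag0','wrist')[:3]:print('tag',d['p'],d['rect'])
E
```

```text
[ 0.42490717 -0.23095777  0.27329217] [-1.79958043e+02 -5.25700664e-02 -2.03679873e+00] -67.71278918165575
0 [[319.2, 213.3]]
0.004 [[319.2, 201.0]]
0.008 [[319.2, 188.6]]
pred [326.73121372 120.66843795] [416.86203147 120.80307605]
[[327 119  90   6 455]]
0.79 [207.3, 76.7, 307.3, 92.2]
0.34 [302.0, 185.2, 30.0, 150.6]
tag 0.79 [327.4, 120.0, 90.2, 6.9]
tag 0.57 [299.0, 181.8, 31.6, 154.9]
```

View pics/w10.png

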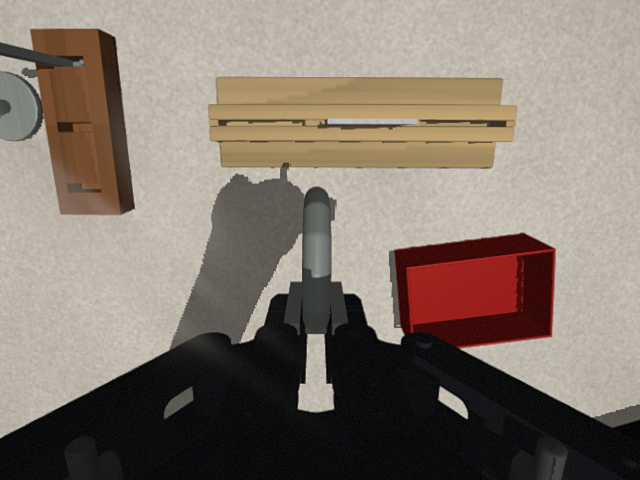

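The rack has not moved: the plate edge spans (327–417, row 122), as predicted. The hook end at row 187 means it sits about 7.5 mm ahead of the TCP.

```bash
python3 - <<'E'
from h import *
plan((.531,-.277,.25,-2),(.531,-.277,.138,-2),(.502,-.276,.138,-2),g=-1)
E
```

```text
4
[0.067, 0.028, 0.014, 0.0, 0.0, 0.0, -1]
[0.066, 0.028, 0.015, 0.0, 0.0, 0.0, -1]
[0.067, 0.028, 0.014, 0.0, 0.0, 0.001, -1]
[0.066, 0.029, 0.015, 0.0, 0.0, 0.0, -1]
4
[0.0, 0.0, 0.07, 0.0, 0.0, 0.0, -1]
[0.0, 0.0, 0.07, 0.0, 0.0, 0.0, -1]
[0.0, 0.0, 0.07, 0.0, 0.0, 0.0, -1]
[0.0, 0.0, 0.07, 0.0, 0.0, 0.0, -1]
1
[-0.072, 0.0, 0.0, 0.0, 0.0, 0.0, -1]
```

Request:
apply_moves([
  [0.05,0.022,0.014,0,0,0,-1],
  [0.06,0.026,0.014,0,0,0,-1],
  [0.06,0.025,0.014,0,0,0,-1],
  [0.056,0.022,0.014,0,0,0,-1],
  [0.04,0.018,0,0,0,0,-1],
  [0,0,0.05,0,0,0,-1],
  [0,0,0.06,0,0,0,-1],
  [0,0,0.06,0,0,0,-1],
  [0,0,0.06,0,0,0,-1],
  [0,0,0.05,0,0,0,-1],
  [0,0,0,0,0,0,-1],
  [0,0,0,0,0,0,-1],
])

```text
t: 21.95
position: [0.5301, -0.2767, 0.1375]
ee_rot: [-179.9, 0.2, -1.8]
force: [-0.8, 0.1, -0.7]
finger_gap: 0.0068
gripper_force: 59.2
```

```bash
python3 - <<'E'
from h import *
s=bot.state();print(s['position'],s['ee_rot'],s['force'])
plan((.502,-.276,.138,-2),g=-1)
E
```

```text
[ 0.53009708 -0.27667282  0.13745051] [-179.9134478     0.18526951   -1.7660727 ] [-0.80889542  0.07586536 -0.74727365]
1
[-0.07, 0.0, -0.001, 0.0, 0.001, 0.001, -1]
```

Request:
apply_moves([
  [-0.015,0,-0.001,0,0,0,-1],
  [-0.02,0,0,0,0,0,-1],
  [-0.02,0,0,0,0,0,-1],
  [-0.015,0,0,0,0,0,-1],
  [0,0,0,0,0,0,-1],
  [0,0,0,0,0,0,-1],
])

```text
t: 22.45
position: [0.503, -0.2782, 0.1404]
ee_rot: [180.0, -0.2, -1.9]
force: [2.1, -0.0, -0.2]
finger_gap: 0.007
gripper_force: 59.3
```

```bash
python3 - <<'E'
from h import *
s=bot.state();print(s['position'],s['force'])
b=save('side','s11');cv2.imwrite('pics/c11.png',cv2.resize(b[250:350,350:450,::-1],(600,600),interpolation=cv2.INTER_CUBIC))
E
```

```text
[ 0.50300499 -0.27820949  0.14044591] [ 2.14465687 -0.03157796 -0.15591461]
```

View pics/c11.png

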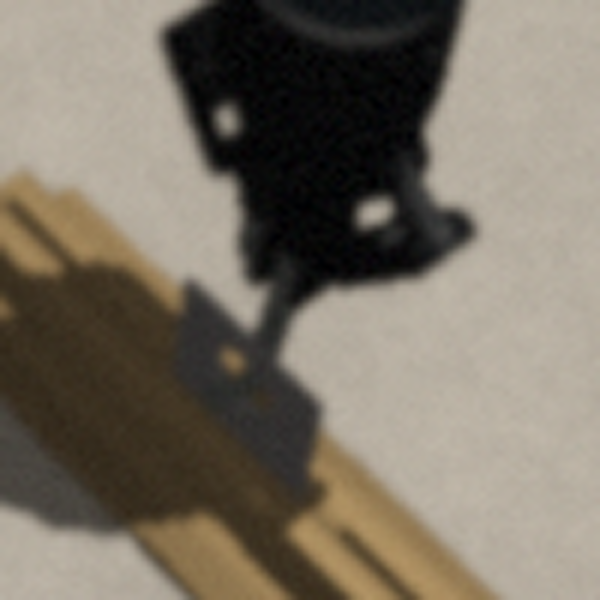

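The tip is through tag0's hole, showing dark between light spots at (232,355) and (265,395). A small nudge back, then lift.

Request:
apply_moves([
  [0.005,0,0,0,0,0,-1],
  [0,0,-0.015,0,0,0,-1],
  [0,0,-0.02,0,0,0,-1],
  [0,0,-0.02,0,0,0,-1],
  [0,0,-0.025,0,0,0,-1],
  [0,0,-0.03,0,0,0,-1],
  [0,0,-0.035,0,0,0,-1],
  [0,0,-0.045,0,0,0,-1],
  [0,0,-0.05,0,0,0,-1],
  [0,0,-0.05,0,0,0,-1],
  [0,0,-0.045,0,0,0,-1],
  [0,0,-0.03,0,0,0,-1],
])

```text
t: 23.5
position: [0.5045, -0.279, 0.2886]
ee_rot: [179.9, -0.2, -2.0]
force: [-0.5, -0.9, -1.5]
finger_gap: 0.007
gripper_force: 59.1
```

```bash
python3 - <<'E'
from h import *
s=bot.state();print(s['position'],s['ee_rot'],s['force'])
b=save('side','s12')
for q in bot.cut_out('tag0','side')[:3]:print(q['p'],q['rect'])
plan((.41,-.2,.285,-2),(.41,.2,.285,3.7),g=-1)
E
```

```text
[ 0.50454    -0.2790487   0.28860827] [179.94997774  -0.18028351  -1.99487504] [-0.49468054 -0.91563959 -1.53106202]
0.73 [232.7, 142.1, 22.7, 42.7]
0.59 [381.4, 261.3, 33.6, 48.6]
4
[-0.061, -0.047, 0.002, 0.0, 0.0, 0.0, -1]
[-0.061, -0.048, 0.002, 0.0, -0.001, 0.0, -1]
[-0.062, -0.047, 0.002, 0.0, 0.0, 0.0, -1]
[-0.061, -0.048, 0.002, 0.0, -0.001, 0.0, -1]
12
[-0.003, -0.083, 0.0, 0.0, 0.0, -0.003, -1]
[-0.002, -0.083, 0.0, 0.0, 0.0, -0.003, -1]
[-0.001, -0.083, 0.0, 0.0, 0.0, -0.003, -1]
[-0.001, -0.083, 0.0, 0.0, 0.0, -0.002, -1]
[0.0, -0.083, 0.0, 0.0, 0.0, -0.003, -1]
[0.001, -0.084, 0.0, 0.0, 0.0, -0.002, -1]
[0.001, -0.083, 0.0, 0.0, 0.0, -0.003, -1]
[0.002, -0.084, 0.0, 0.0, 0.0, -0.002, -1]
[0.003, -0.083, 0.0, 0.0, 0.0, -0.003, -1]
[0.003, -0.084, -0.001, 0.0, 0.0, -0.002, -1]
[0.004, -0.083, 0.0, 0.0, 0.0, -0.003, -1]
[0.005, -0.083, -0.001, 0.0, 0.0, -0.002, -1]
```

Request:
apply_moves([
  [-0.02,-0.005,0.001,0,0,0,-1],
  [-0.035,-0.01,0.001,0,0,0,-1],
  [-0.04,-0.015,0.001,0,0,0,-1],
  [-0.04,-0.02,0.001,0,0,-0.001,-1],
  [-0.04,-0.03,0,0,0,-0.001,-1],
  [-0.03,-0.04,0,0,0,-0.001,-1],
  [-0.025,-0.048,0,0,0,-0.001,-1],
  [-0.01,-0.052,0,0,0,-0.002,-1],
  [0,-0.055,0,0,0,-0.002,-1],
  [0,-0.055,0,0,0,-0.002,-1],
  [0,-0.055,0,0,0,-0.002,-1],
  [0,-0.055,0,0,0,-0.002,-1],
])

```text
t: 24.6
position: [0.4091, -0.0979, 0.2819]
ee_rot: [-180.0, 0.2, 0.6]
force: [0.5, -0.2, -1.2]
finger_gap: 0.0072
gripper_force: 59.1
```

Request:
apply_moves([
  [0,-0.055,0,0,0,-0.002,-1],
  [0,-0.055,0,0,0,-0.002,-1],
  [0.002,-0.055,0,0,0,-0.002,-1],
  [0.002,-0.055,0,0,0,-0.002,-1],
  [0.002,-0.055,0,0,0,-0.002,-1],
  [0.002,-0.055,0,0,0,-0.002,-1],
  [0.002,-0.055,0,0,0,-0.002,-1],
  [0.002,-0.055,0,0,0,-0.002,-1],
  [0.002,-0.055,0,0,0,-0.002,-1],
  [0.002,-0.055,0,0,0,-0.001,-1],
  [0.002,-0.055,0,0,0,-0.001,-1],
  [0.002,-0.05,0,0,0,-0.001,-1],
])

```text
t: 25.6
position: [0.4058, 0.1634, 0.2817]
ee_rot: [179.9, 0.2, 4.4]
force: [1.5, -0.0, -2.4]
finger_gap: 0.0068
gripper_force: 59.2
```

```bash
python3 - <<'E'
from h import *
s=bot.state();print(s['position'],s['ee_rot'],s['force'],s['qpos'][6])
plan((.498,.2165,.285,3.7),g=-1)
E
```

```text
[0.40583558 0.16341211 0.28173448] [179.88024366   0.19418028   4.4127208 ] [ 1.47931394 -0.03085577 -2.40090886] -115.06867357863352
3
[0.08, -0.038, -0.003, 0.0, 0.0, 0.001, -1]
[0.08, -0.039, -0.003, 0.0, 0.001, 0.001, -1]
[0.08, -0.038, -0.003, 0.001, 0.0, 0.002, -1]
```

Request:
apply_moves([
  [0,-0.035,0,0,0,0,-1],
  [0.01,-0.035,0,0,0,0,-1],
  [0.02,-0.025,-0.002,0,0,0.001,-1],
  [0.03,-0.015,-0.002,0,0,0.001,-1],
  [0.035,-0.005,-0.002,0,0,0.001,-1],
  [0.035,0,-0.002,0,0,0.001,-1],
  [0.035,0,0,0,0,0,-1],
  [0.03,0,0,0,0,0,-1],
  [0.025,0,0,0,0,0,-1],
  [0.018,0,0,0,0,0,-1],
  [0,0,0,0,0,0,-1],
  [0,0,0,0,0,0,-1],
])

```text
t: 26.6
position: [0.4993, 0.2152, 0.2866]
ee_rot: [180.0, 0.0, 3.6]
force: [-0.1, 0.2, -3.2]
finger_gap: 0.0069
gripper_force: 59.1
```

```bash
python3 - <<'E'
from h import *
s=bot.state();T=pose(s);print(s['position'],s['ee_rot'],s['force'])
a=save('wrist','w13');b=save('side','s13')
ax=np.array([-.0652,.9979]);C=np.array([.5188,.268])
print(proj('wrist',[[*(C+ax*k),.27] for k in(-.12,-.05,0,.05)],T).round(1).tolist())
def tool(P): return (T@np.array([P[0],P[1],P[2],1.]))[:3]
for dx in (0,.004,.008): print(dx,proj('wrist',[tool((dx+.042,0,.0643-.088))],T).round(1).tolist())
cv2.imwrite('pics/c13.png',np.hstack([a[100:400,100:500,::-1],cv2.resize(b[75:255,170:350,::-1],(400,400))[:300]]))
plan((.4975,.2165,.2305,3.7),g=-1)
E
```

```text
[0.49927787 0.21522329 0.28658899] [1.79969390e+02 4.90788932e-02 3.60797348e+00] [-0.07080873  0.18180902 -3.17409134]
[[474.1, 236.1], [315.0, 236.5], [201.3, 236.9], [88.9, 237.2]]
0 [[319.3, 213.6]]
0.004 [[319.3, 201.4]]
0.008 [[319.3, 188.9]]
2
[-0.001, -0.001, 0.07, 0.0, 0.0, 0.0, -1]
[-0.002, -0.002, 0.071, 0.0, 0.0, 0.0, -1]
```

View pics/c13.png

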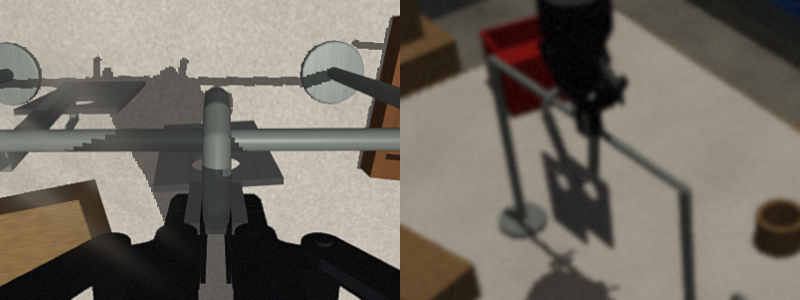

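The hook end at row 188 gives an 8 mm offset, the bar is at row 239, and the hanging plate is clear to the left. I'll shift back 4 mm and lower.

Request:
apply_moves([
  [-0.005,-0.002,0.015,0,0,0,-1],
  [-0.005,-0.001,0.02,0,0,0,-1],
  [0,0,0.025,0,0,0,-1],
  [0,0,0.025,0,0,0,-1],
  [0,0,0.02,0,0,0,-1],
  [0,0,0.015,0,0,0,-1],
  [0,0,0.01,0,0,0,-1],
  [0,0,0.006,0,0,0,-1],
  [0,0,0.003,0,0,0,-1],
  [0,0,0,0,0,0,-1],
  [0,0,0,0,0,0,-1],
])

```text
t: 27.62
position: [0.495, 0.2163, 0.2325]
ee_rot: [-180.0, 0.1, 3.6]
force: [-5.1, -2.9, 4.9]
finger_gap: 0.0071
gripper_force: 60.4
```

Request:
apply_moves([
  [0,0,-0.002,0,0,0,-1],
  [0,0,0,0,0,0,-0.8],
  [0,0,0,0,0,0,-0.6],
  [0,0,0,0,0,0,-0.4],
  [0,0,0,0,0,0,-0.2],
  [0,0,0,0,0,0,-0.06],
  [0,0,0,0,0,0,-0.06],
  [0,0,0,0,0,0,-0.06],
  [0,0,0,0,0,0,-0.06],
  [0,0,0,0,0,0,-0.06],
  [0,0,0,0,0,0,-0.06],
  [0,0,0,0,0,0,-0.06],
])

```text
t: 28.62
position: [0.4952, 0.2164, 0.2321]
ee_rot: [180.0, 0.0, 3.6]
force: [0.4, 0.0, 0.1]
finger_gap: 0.0402
gripper_force: 0.0
```

Request:
apply_moves([
  [0,0,-0.03,0,0,0,-0.06],
  [0,0,-0.06,0,0,0,-0.06],
  [0,0,-0.08,0,0,0,-0.06],
  [0,0,-0.08,0,0,0,-0.06],
  [0,0,-0.08,0,0,0,-0.06],
  [0,0,-0.06,0,0,0,-0.06],
  [0,0,0,0,0,0,-0.06],
])

```text
t: 29.2
position: [0.4982, 0.2175, 0.396]
ee_rot: [-179.6, -0.7, 3.6]
force: [0.1, 0.0, 1.1]
finger_gap: 0.0402
gripper_force: 0.0
```

```bash
python3 - <<'E'
from h import *
s=bot.state();print(s['position'],s['ee_rot'],s['force'])
for c in('top','side'):
    save(c,c+'14')
    for n in('bell','bell_top','tag0','tape_roll'):
        for q in bot.cut_out(n,c)[:3]:
            y,x=np.nonzero(q['pixels']);print(c,n,round(q['p'],2),q['rect'],round(x.mean(),1),round(y.mean(),1))
E
```

```text
[0.49821843 0.21747769 0.39600375] [-179.62819735   -0.65704514    3.6234312 ] [0.07963822 0.00569448 1.06068598]
top bell 0.85 [298.9, 162.4, 30.4, 31.7] 313.2 176.6
top bell 0.66 [232.6, 129.7, 31.5, 32.2] 247.6 143.7
top bell_top 0.68 [309.2, 162.3, 12.5, 12.2] 312.9 169.0
top tag0 0.86 [203.3, 234.3, 38.3, 15.9] 221.7 241.1
top tape_roll 0.88 [232.8, 129.2, 30.0, 32.3] 247.6 143.7
side bell 0.7 [342.3, 206.0, 39.3, 33.8] 360.1 223.1
side bell_top 0.53 [357.8, 203.4, 10.7, 12.6] 362.2 208.7
side tag0 0.73 [262.4, 162.4, 21.6, 26.9] 273.0 176.2
side tag0 0.69 [234.1, 141.3, 23.5, 47.1] 244.1 164.3
side tape_roll 0.65 [333.1, 163.3, 19.8, 26.6] 341.1 177.2
side tape_roll 0.48 [259.9, 157.4, 24.3, 29.9] 272.0 174.6
side tape_roll 0.38 [259.6, 131.7, 12.8, 39.4] 265.2 146.6
```

```bash
python3 - <<'E'
from h import *
print(tri([('top',[[312.9,169]],None),('side',[[362.2,208.7]],None)]),onz('top',[[312.9,169]],.07),onz('side',[[362.2,208.7]],.07))
plan((.62,.013,.33,3.6),(.62,.013,.2,3.6),g=-1)
E
```

```text
[0.6830381  0.01115689 0.06467596] [[0.67796873 0.01300365 0.07      ]] [[0.68286705 0.00636248 0.07      ]]
7
[0.04, 0.075, 0.02, 0.0, 0.0, 0.0, -1]
[0.04, 0.075, 0.02, 0.0, 0.0, 0.0, -1]
[0.04, 0.075, 0.021, 0.0, 0.0, 0.0, -1]
[0.04, 0.075, 0.02, 0.0, 0.0, 0.0, -1]
[0.04, 0.076, 0.021, 0.0, 0.0, 0.0, -1]
[0.04, 0.075, 0.02, 0.0, 0.0, 0.0, -1]
[0.04, 0.076, 0.021, 0.0, 0.001, 0.0, -1]
4
[0.0, 0.0, 0.081, 0.0, 0.0, 0.0, -1]
[0.0, 0.0, 0.081, 0.0, 0.0, 0.0, -1]
[0.0, 0.0, 0.081, 0.0, 0.0, 0.0, -1]
[0.0, 0.0, 0.082, 0.0, 0.0, 0.0, -1]
```

Request:
apply_moves([
  [0.04,0.075,0.01,0,0,0,-1],
  [0.04,0.075,0.01,0,0,0,-1],
  [0.04,0.075,0.015,0,0,0,-1],
  [0.04,0.075,0.02,0,0,0,-1],
  [0.04,0.075,0.02,0,0,0,-1],
  [0.04,0.075,0.03,0,0,0,-1],
  [0.04,0.075,0.04,0,0,0,-1],
  [0,0,0.08,0,0,0,-1],
  [0,0,0.08,0,0,0,-1],
  [0,0,0.07,0,0,0,-1],
  [0,0,0.05,0,0,0,-1],
  [0,0,0,0,0,0,-1],
])

```text
t: 30.7
position: [0.6161, 0.0142, 0.2119]
ee_rot: [179.9, 0.7, 3.7]
force: [-1.0, -0.3, -0.5]
finger_gap: -0.0
gripper_force: 0.0
```

```bash
python3 - <<'E'
from h import *
s=bot.state();T=pose(s);print(s['position'],s['ee_rot'],s['finger_gap'])
a=save('wrist','w15')
for n in('bell_top','bell'):
  for q in bot.cut_out(n,'wrist')[:2]:
    y,x=np.nonzero(q['pixels']);r=q['rect'];print(n,q['p'],r,x.mean(),y.mean(),onz('wrist',[[x.mean(),y.mean()],[r[0]+r[2]/2,r[1]+r[3]/2]],.07 if n!='bell' else .03,T))
cv2.imwrite('pics/w15.png',a[:,:,::-1])
E
```

```text
[0.61607578 0.01417511 0.21188747] [179.9448471    0.66677946   3.65507607] -4.362189731511362e-05
bell_top 0.79 [309.1, 113.6, 35.5, 43.7] 327.2212389380531 135.29646017699116 [[0.67894925 0.01077504 0.07      ]
 [0.67882416 0.01103662 0.07      ]]
bell 0.88 [274.6, 79.0, 101.5, 107.9] 325.0644618159952 131.28779314491882 [[0.68110024 0.01149801 0.03      ]
 [0.67978785 0.01116903 0.03      ]]
```

View pics/w15.png

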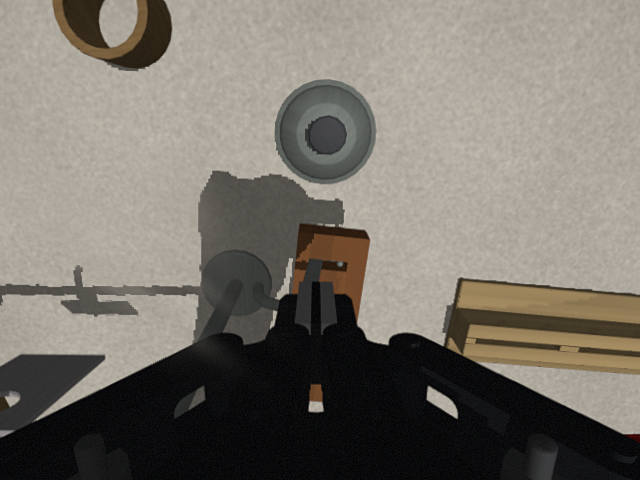

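The plunger head is at (326,135), which is world (0.679, 0.011).

```bash
python3 - <<'E'
from h import *
plan((.679,.011,.2,3.6),(.679,.011,.085,3.6),(.679,.011,.058,3.6),g=-1)
E
```

```text
2
[0.072, 0.008, 0.024, 0.0, 0.0, 0.0, -1]
[0.072, 0.009, 0.024, 0.0, 0.0, 0.0, -1]
4
[0.0, 0.0, 0.072, 0.0, 0.0, 0.0, -1]
[0.0, 0.0, 0.072, 0.0, 0.0, 0.0, -1]
[0.0, 0.0, 0.072, 0.0, 0.0, 0.0, -1]
[0.0, 0.0, 0.071, 0.0, 0.0, 0.0, -1]
1
[-0.001, 0.0, 0.068, 0.0, 0.0, 0.0, -1]
```

Request:
apply_moves([
  [0.05,0.006,0.02,0,0,0,-1],
  [0.05,0.006,0.02,0,0,0,-1],
  [0.044,0.005,0.02,0,0,0,-1],
  [0,0,0.06,0,0,0,-1],
  [0,0,0.06,0,0,0,-1],
  [0,0,0.06,0,0,0,-1],
  [0,0,0.05,0,0,0,-1],
  [0,0,0.04,0,0,0,-1],
  [0,0,0,0,0,0,-1],
  [0,0,0,0,0,0,-1],
])

```text
t: 31.68
position: [0.6792, 0.0113, 0.0873]
ee_rot: [-180.0, -0.1, 3.7]
force: [-0.5, 0.5, -0.4]
finger_gap: -0.0002
gripper_force: 0.0
```

Right above; press in slow steps.

Request:
apply_moves([
  [0,0,0.015,0,0,0,-1],
  [0,0,0.015,0,0,0,-1],
  [0,0,0.012,0,0,0,-1],
  [0,0,0.01,0,0,0,-1],
  [0,0,0.01,0,0,0,-1],
  [0,0,0.006,0,0,0,-1],
  [0,0,0,0,0,0,-1],
  [0,0,0,0,0,0,-1],
])

```text
t: 32.35
position: [0.6797, 0.0109, 0.0621]
ee_rot: [-179.9, -0.1, 3.6]
force: [-2.7, 0.3, 13.0]
finger_gap: -0.0
gripper_force: 6.3
```

Request:
apply_moves([
  [0,0,0.003,0,0,0,-1],
  [0,0,0,0,0,0,-1],
  [0,0,0,0,0,0,-1],
])

```text
t: 32.6
position: [0.6798, 0.0109, 0.062]
ee_rot: [-179.9, -0.1, 3.6]
force: [-5.6, 0.4, 17.3]
finger_gap: 0.0001
gripper_force: 8.4
```

Request:
apply_moves([
  [0,0,-0.01,0,0,0,-1],
  [0,0,-0.02,0,0,0,-1],
  [0,0,-0.04,0,0,0,-1],
  [0,0,-0.06,0,0,0,-1],
  [0,0,-0.08,0,0,0,-1],
  [0,0,-0.08,0,0,0,-1],
  [0,0,-0.08,0,0,0,-1],
  [0,0,-0.04,0,0,0,-1],
  [0,0,0,0,0,0,-1],
  [0,0,0,0,0,0,-1],
])

```text
t: 33.43
position: [0.6784, 0.0108, 0.2224]
ee_rot: [-180.0, -0.1, 3.6]
force: [-0.1, 0.0, 0.0]
finger_gap: 0.0002
gripper_force: 0.0
```

```bash
python3 - <<'E'
from h import *
print(bot.state()['position'])
for c in('top','side'):
    save(c,c+'16')
    for q in bot.cut_out('tag0',c)[:2]:print(c,round(q['p'],2),q['rect'])
E
```

```text
[0.67838242 0.01077136 0.22236134]
top 0.9 [153.0, 228.6, 45.4, 10.6]
top 0.53 [202.6, 229.4, 36.3, 10.0]
side 0.88 [233.8, 143.2, 22.2, 38.1]
side 0.71 [254.7, 163.9, 15.2, 35.4]
```

```bash
python3 -c "
from workcell import bot
print(bot.hand_in())"
```

```text
the job is handed in; nothing more can be done
None
```

I hung both plates in the rack (the 115 mm and 100 mm ones) side by side on the rail, each on its own S-hook. I then pressed the bell to its stop, let it up again, and handed the job in at about 33 s; no verdict came back.

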